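Lock a hub's castle nut at the next slot

TASK

The castle nut on the upright trailer hub is still loose. Turn it clockwise (seen from above) until you feel it seat, carry on tightening from there to the first slot that lines up with the cross hole in the spindle and no further, then slide the slim bright split pin through slot and hole, eye against the nut, with a light push only: never force it. Leave the other things on the bench where they are.

Things in the scene. Friction and masses are not known exactly. Their poses are not given: they have to be found in the camera images.
- spindle: the threaded end, 32 mm thick, of the upright stub axle in the middle of the hub; it never turns. It has a level cross hole, 9 x 9 mm, right through it along this body's x axis; the pin may enter from either side. Origin on the axis at the hole's nominal height; z up. How far a spindle stands proud differs: the hole's true centre lies up to 3 mm above or below the origin
- hub_nose (a point): on the axis, on top of the hub's nose (70 mm across), 42 mm below the spindle's origin. The hub is fixed to the bench; its flange is 150 mm across, and its five wheel studs, on a 112 mm circle, end 6 mm below this point. The spindle ends 14.5 mm above its hole's true centre; a dark line across its end shows the hole's direction
- nut: the bright castle nut on the spindle. Origin on the axis at its underside, 34 mm below the spindle's origin; z up. Hexagon 50 mm across flats, 0 to 26 mm above its origin; on it a crown 46 mm across, up to 42 mm, with six slots 10 mm wide cut down to the hexagon, one over the middle of each flat. x runs squarely through a flat and its slot; a slot lines up every 60 degrees
- nut_top (a point): on the axis at the top of the nut's crown. Right-hand thread: clockwise from above tightens; its height stays the same. It starts 10 to 70 degrees short of seating (differs, cannot be seen) and there turns with 0.15 N m; seated it takes 0.8 N m, takes the washer round with it and stays where left. The first slot lines up at least 12 and at most 48 degrees past the seat
- washer_dot (a point): a red paint dot, 28.5 mm from the axis, on top of the brown-grey washer (62 mm across, 4 mm thick) under the nut. The washer stays still until the nut seats on it, then turns with the nut when this is tightened
- pin: the slim bright steel split pin, lying on the bench: straight round shank of 7 mm with a blunt, slightly chamfered end, 58 mm long from the shoulder to its end, along +x; behind the shoulder a flat oval eye, 18 mm wide (y), 30 mm long (to x = -30 mm), 7 mm thick. Origin on the shank's axis at the shoulder, 3.5 mm above the bench as it lies
- pin_mid (a point): the point on the pin's axis 23 mm from the shoulder towards the end: it lies on the spindle's axis when the shoulder is against the nut's crown
- thick_pin: a thick golden split pin for a bigger axle, 11 mm shank, 104 mm long; too thick for this cross hole; leave it. Origin on its axis at the shoulder of its eye
- grease_cap: bystander: aluminium hub cap, 72 mm across, 44 mm high; origin under its centre
- old_nut: bystander: a rusty castle nut, 50 mm across flats, 42 mm high; origin under its centre
- bearing: bystander: a steel bearing cup (ring), 60 mm across, 20 mm high; origin under its centre
- grease_tub: bystander: white tub with red lid, 84 mm across, 90 mm high; origin under its centre
- wrench: bystander: steel spanner, 240 mm long, lying flat
- hammer: bystander: hammer, 280 mm long, lying flat

How it is judged:
On the way:
1. the nut has been tightened past its seat to the first slot: it has turned the washer on, and a slot lines up with the cross hole ((angle between the x axis of nut and the x axis of spindle, either way round below 0.09 rad or angle between the x axis of nut and the x axis of spindle, either way round between 0.9572 and 1.1372 rad) and distance of washer_dot from where it was at the start of the episode between 0.0035 and 0.0258 m), for 0.2 s.
At the end, for the whole second after the job is handed in: slim pin at rest through slot and cross hole, shoulder against the nut (pin_mid within 3.5 mm of the axis, 5.5 mm in height of the spindle's origin, 0.12 rad of the hole's direction), a slot within 0.09 rad of the hole, washer turned on 7 to 53 degrees in all (dot moved 3.5 to 25.8 mm) (all of step 1 and horizontal distance between pin_mid and spindle below 0.0035 m and z of pin_mid in the frame of spindle between -0.0055 and 0.0055 m and angle between the x axis of pin and the x axis of spindle, either way round below 0.12 rad and linear speed of pin below 0.02 m/s and angular speed of nut below 0.05 rad/s); the robot touches nothing.
It fails at once if the nut is tightened beyond the first slot (the washer turned on by more than 56 degrees) (distance of washer_dot from where it was at the start of the episode above 0.0268 m).
It fails at once if the pin is forced: pressed on the spindle or the nut with more than 20 N (contact force between pin and spindle above 20 N or contact force between pin and nut above 20 N).
It fails at once if one of the other things on the bench is moved by more than 20 mm (distance of any of thick_pin, grease_cap, old_nut, bearing, grease_tub, wrench, hammer from where it was at the start of the episode above 0.02 m).
It also fails if it takes over 67 s, if anything falls off the work surface, if the arm or the gripper's body presses on something with over 40 N, if the wrist force passes 120 N, or if a joint passes its speed limit or range.

ROBOT

A 7-joint arm with a two-finger parallel gripper is mounted at the origin on the work surface. World frame = base frame: x ahead of the robot, y to its left, z up, the work surface at z = 0. Lengths are in m, angles in rad, forces in N, time in s.
With the tool pointing down it reaches from about 0.4 to 0.85 m from the base axis. Payload 10.4 kg.
Tool frame: the origin (TCP) lies midway between the tips of the shut fingers; the grasp point (between the pads) lies 19 mm behind it; z points along the fingers, y is the direction in which the jaws open and shut (so a half turn about z gives the same grasp; the last joint's range is limited). The gripper opens to 85 mm and grips with 20 to 120 N. Pads are 22 mm wide; open, the fingers measure 114 mm over their backs; the gripper's body (76 mm by 85 mm) begins 54 mm behind the grasp point. The pads swing forward as they close: fully open they stand 13 mm farther back than shut.
Start: joints at [1.169, 0.332, -0.065, 1.46, 0.022, 1.35, -0.088], TCP at [0.231, -0.581, 0.2] pointing down, gripper open.
Joint ranges: [-2.6, 2.6], [-0.5, 2.12], [-1.47, 1.34], [0.16, 2.42], [-1.27, 4.41], [0.06, 2.06], [-2.6, 2.6]. Speed limits (rad/s): [2.22, 2.22, 2.79, 2.79, 3.14, 3.14, 3.14].

INTERFACE

Orientations are given as a unit quaternion [x, y, z, w].
In Python, from workcell import manip, camera, camera_info, workorder, nets gives the robot as it stands.
- The arm moves only by the tool apply_moves, never from a script. Its argument "commands" is a list of rows, each a list of 5 numbers: the shift along the tool's x, y, z in m, then the turn about the tool's z in degrees, then the gripper command: -1 is fully open, 1 is shut, values between are in proportion. A call has 1 to 5 rows; each row shifts and turns the pose as measured when the row begins, along the tool's axes as they then stand; what a row does not reach is not made up. A row lasts 1/12 s, in which the tool goes at most 41.7 mm and 7.16 degrees, less where a joint would pass 70% of its speed; a pose out of reach is approached as far as the arm can. A call is refused whole if a number of a shift passes 0.0417 or a number of a turn 7.16, either way. A call with a gripper value outside its range is refused whole. The fingers move at their own pace and stop on an object; "squeeze" is the grip in N (left out, the last holds). Time passes only in rows, so rows that do not move let the fingers close. It gives the time, the measured TCP pose, the force and the opening at its end, in the units of the state.
- manip.get_obs(): the state, without advancing time (a new reading comes with each control period).
- camera(name): name is "side" or "top"; returns (picture, depth): 400x640x3 uint8, red, green, blue; 400x640 float32, m along the optical axis (not along the pixel's ray), 0 where there is no reading.
- camera_info(name): a dict with "camera_matrix" (3x3 intrinsics, pixels), "xyz" and "rotation" of the camera in the world. Camera axes: x right, y down, z forward; pixel columns grow to the right and rows downward; lengths in m; the calibration is good to about 2 mm. A picture is of the moment at which its call begins. camera_info takes no time and is no camera call.
- workorder.hand_in(): hands the job in, once; it reports no verdict.
Trained networks look in the newest picture that a camera, given by its name, has taken for a name from the list of things; names that differ only in an ending like _2 or _b are one class to them, and where a whole thing is asked for, a point or a joint stands for the part that bears it (a point fixed in the world has none). Each returns a list of dicts, best first, with "conf" (0 to 1); they miss things now and then, are a little off and sometimes report something else, mostly with a low value. They report only what shows in the picture. A call takes as long as a camera call.
- nets.look_for(camera, thing): "rect" ([left, top, width, height] in pixels, round what is visible of it).
- nets.place_of(camera, thing): "xy" ([column, row] in pixels: a listed point, or the origin of a listed thing).
The state is a dict: "clock": time; "joint_pos": joint angles; "joint_velocities": joint speeds; "tau": joint torques, N m; "position": TCP position; "ee_rot": TCP orientation; "ft_force": force on the tool from outside, world axes, zero at the start; "torque": the same for the moment, N m; "grip_width": opening from 0.0 (shut) to 1.0 (fully open).
Only numpy, scipy, OpenCV 4.12 (cv2) and the standard library are available. Lean on these libraries where they do the work, as an engineer would, in place of code of your own. Each camera call takes 0.05 s, during which the arm holds its last target. There are 200 camera calls.

## Working session

There is one attempt and no reset: what is moved stays moved. The work goes in short steps, Python scripts to look and compute and a tool call to move; the robot and the scene stay as the last step left them, time stands still between calls to the robot, and variables do not carry over. Pictures are saved under pics/ and viewed, about 8 in all and at most 12, crops included, and the job is handed in when it is done.

Besides the shell and the picture viewer there is one more tool, called after "Call:" as a command line: name --pt "numbers of a row" for each row, then --argument value for the rest. apply_moves: Moves the arm, as the interface text tells. Its arguments: {"type":"object","properties":{"commands":{"type":"array","items":{"type":"array","items":{"type":"number"}}},"squeeze":{"type":"number"}},"required":["commands"]}

```bash
mkdir -p pics; cat > h.py <<'E'
import numpy as np, cv2
from workcell import manip, camera, camera_info, workorder, nets
from scipy.spatial.transform import Rotation as R
def cam(n):
    i=camera_info(n); r=np.array(i["rotation"],float)
    M=r if r.shape==(3,3) else R.from_quat(r).as_matrix()
    return np.array(i["camera_matrix"]),np.array(i["xyz"]),M
def ray(n,uv):
    K,t,M=cam(n); d=M@np.linalg.solve(K,[uv[0],uv[1],1.]); return t,d
def atz(n,uv,z):
    t,d=ray(n,uv); return t+d*(z-t[2])/d[2]
def cloud(n,dep):
    K,t,M=cam(n); v,u=np.mgrid[:400,:640]
    p=np.stack([(u-K[0,2])/K[0,0]*dep,(v-K[1,2])/K[1,1]*dep,dep],-1)
    return p@M.T+t
def proj(n,p):
    K,t,M=cam(n); q=K@(M.T@(np.array(p)-t)); return q[:2]/q[2]
def save(n,img,crop=None,s=1):
    if crop: img=img[crop[1]:crop[3],crop[0]:crop[2]]
    if s!=1: img=cv2.resize(img,None,fx=s,fy=s,interpolation=cv2.INTER_CUBIC)
    cv2.imwrite(f"pics/{n}.png",img[...,::-1])
E
python3 - <<'E'
from h import *
o=manip.get_obs(); print({k:np.round(v,3) for k,v in o.items()})
for n in("top","side"):
    p,d=camera(n); save(n+"0",p); np.save(n+"0d.npy",d)
    K,t,M=cam(n); print(n,K.round(1).tolist(),t,M.round(3).tolist())
    for th in("spindle","hub_nose","nut","nut_top","washer_dot","pin","pin_mid","thick_pin"):
        r=nets.place_of(n,th); print(th,[(np.round(x["xy"],1).tolist(),round(x["conf"],2)) for x in r[:2]])
E
```

```text
{'clock': np.float64(0.0), 'joint_pos': array([ 1.169,  0.333, -0.065,  1.461,  0.022,  1.35 , -0.088]), 'joint_velocities': array([ 0.001,  0.   , -0.   , -0.002, -0.002, -0.001,  0.001]), 'tau': array([-0.0000e+00, -6.2544e+01,  4.9000e-02, -3.9161e+01,  1.6000e-02,
        1.0000e-02,  0.0000e+00]), 'position': array([ 0.231, -0.58 ,  0.199]), 'ee_rot': array([ 0.982,  0.188, -0.   , -0.001]), 'ft_force': array([-0.64 ,  0.612,  0.306]), 'torque': array([ 0.014, -0.006, -0.03 ]), 'grip_width': np.float64(1.002)}
top [[479.3, 0.0, 315.3], [0.0, 479.3, 200.1], [0.0, 0.0, 1.0]] [0.4783289  0.04294809 1.33758658] [[-0.017, -0.995, 0.102], [-1.0, 0.016, -0.015], [0.014, -0.102, -0.995]]
spindle [([282.3, 214.5], 0.49)]
hub_nose [([284.0, 213.3], 0.65)]
nut [([277.2, 218.1], 0.79), ([365.1, 150.7], 0.71)]
nut_top [([281.9, 212.2], 0.64)]
washer_dot [([290.5, 222.6], 0.44)]
pin [([432.1, 249.5], 0.69), ([458.1, 176.5], 0.48)]
pin_mid [([363.0, 152.6], 0.64), ([434.7, 242.9], 0.51)]
thick_pin [([375.3, 230.0], 0.75)]
side [[450.8, 0.0, 323.8], [0.0, 450.8, 195.5], [0.0, 0.0, 1.0]] [ 0.19122731 -0.5841397   0.86903612] [[0.808, -0.419, 0.415], [-0.59, -0.567, 0.575], [-0.005, -0.709, -0.705]]
spindle [([333.4, 292.7], 0.69), ([279.8, 177.9], 0.67)]
hub_nose [([283.7, 188.1], 0.8)]
nut [([279.1, 175.8], 0.56), ([279.8, 186.9], 0.55)]
nut_top [([283.7, 174.0], 0.55), ([277.8, 186.6], 0.22)]
washer_dot [([281.7, 191.7], 0.45)]
pin [([355.2, 370.5], 0.6)]
pin_mid [([365.5, 363.2], 0.7)]
thick_pin [([327.9, 292.2], 0.78), ([285.2, 192.9], 0.64)]
```

```bash
python3 - <<'E'
import cv2,numpy as np
a=cv2.imread("pics/top0.png");b=cv2.imread("pics/side0.png")
cv2.imwrite("pics/a.png",cv2.resize(a,(800,500)))
cv2.imwrite("pics/b.png",cv2.resize(b,(800,500)))
c=[cv2.resize(x,(400,400),interpolation=cv2.INTER_CUBIC) for x in (a[182:242,252:312],b[150:210,250:310],a[200:290,390:480],b[320:400,320:400])]
cv2.imwrite("pics/c.png",np.vstack([np.hstack(c[:2]),np.hstack(c[2:])])[:, :][:600] if 0 else cv2.resize(np.vstack([np.hstack(c[:2]),np.hstack(c[2:])]),(600,600)))
E
```

```text
(no output)
```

View pics/a.png

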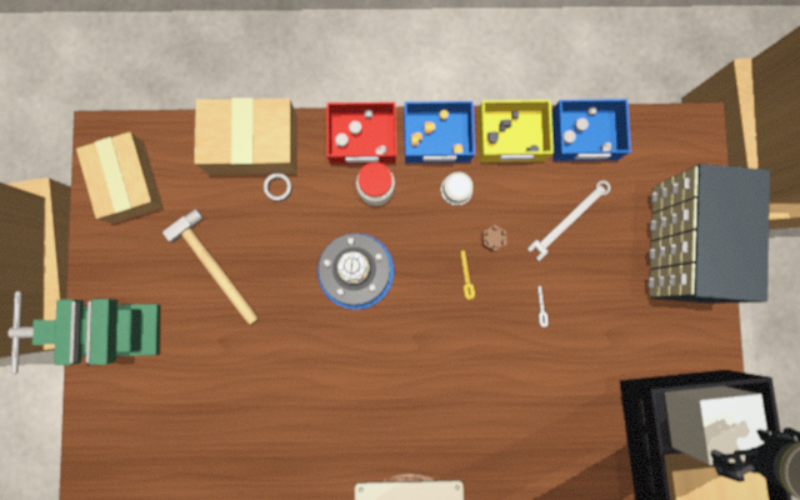

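View pics/b.png

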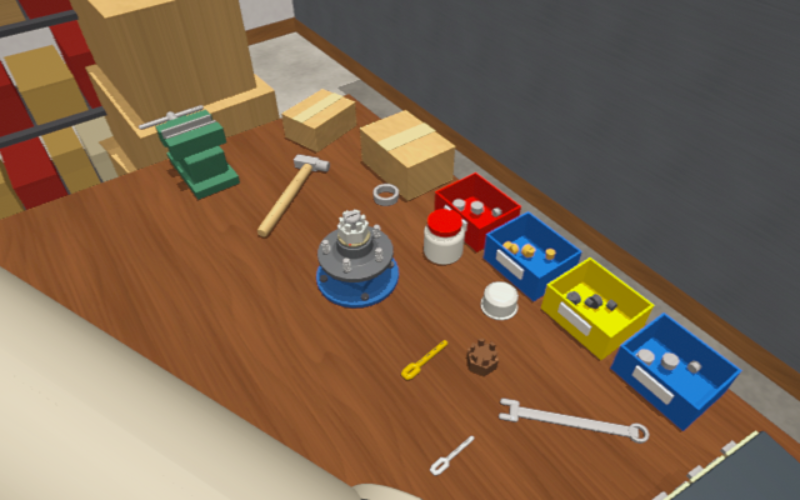

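View pics/c.png

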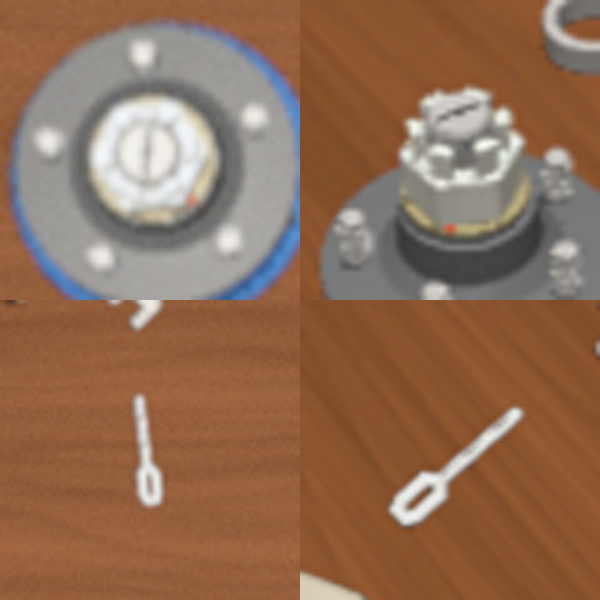

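Top view: the hub is at about (282,213) px, with the spindle's line nearly vertical in the picture, which is close to world x. The slim pin is at about (433,240), eye towards the robot, and the golden pin is at (375,220). The red dot is at about (290,222). Next I measure these precisely.

```bash
cat > meas.py <<'E'
from h import *
def avg(n,k):
    P=[];D=[]
    for _ in range(k):
        p,d=camera(n);P.append(p.astype(float));D.append(np.where(d>0,d,np.nan))
    return np.mean(P,0),np.nanmedian(D,0)
def rect(n,img,c,z,half=.04,res=.0005,ang=0):
    "orthorectified patch of plane z about c: rows = +x down->up reversed, simple: img[i,j] at x=c0+(i-N)*res, y=c1+(j-N)*res"
    N=int(half/res);g=np.arange(-N,N+1)*res
    X,Y=np.meshgrid(c[0]+g,c[1]+g,indexing="ij");K,t,M=cam(n)
    q=(np.stack([X,Y,np.full_like(X,z)],-1)-t)@M@K.T
    uv=(q[...,:2]/q[...,2:]).astype(np.float32)
    return cv2.remap(img.astype(np.float32),uv[...,0],uv[...,1],cv2.INTER_CUBIC),X,Y
E
python3 - <<'E'
from meas import *
for n,c0 in(("top",(282,213)),("side",(281,178))):
    im,d=avg(n,6); np.save(n+"_im.npy",im);np.save(n+"_d.npy",d)
    P=cloud(n,d)
    w=P[c0[1]-40:c0[1]+41,c0[0]-40:c0[0]+41].reshape(-1,3)
    z=w[:,2]; h,e=np.histogram(z[np.isfinite(z)],bins=np.arange(0,.25,.004))
    print(n,[(round(a,3),int(b)) for a,b in zip(e,h) if b>8])
    zmax=np.nanpercentile(z,99.7);m=z>zmax-.012;print(" zmax",zmax.round(4),w[m].mean(0).round(4))
    for th in(.05,):
        pass
    uv=(433,240) if n=="top" else (362,366)
    w=P[uv[1]-25:uv[1]+26,uv[0]-25:uv[0]+26].reshape(-1,3);rgb=im[uv[1]-25:uv[1]+26,uv[0]-25:uv[0]+26].reshape(-1,3)
    print(" bench z",np.nanmedian(w[:,2]).round(4))
    m=(rgb.min(1)>130)
    V,U=np.mgrid[uv[1]-25:uv[1]+26,uv[0]-25:uv[0]+26]
    K,t,M=cam(n)
    pts=np.array([atz(n,(u,v),.0055)[:2] for u,v in zip(U.ravel()[m],V.ravel()[m])])
    # component nearest
    mu=np.median(pts,0);pts=pts[np.linalg.norm(pts-mu,axis=1)<.07];mu=pts.mean(0)
    _,_,vt=np.linalg.svd(pts-mu);a=vt[0]*np.sign(vt[0][0]);s=(pts-mu)@a
    print(" pin mean",mu.round(4),"dir deg",np.degrees(np.arctan2(a[1],a[0])).round(2),"ends",(mu+a*s.min()).round(4),(mu+a*s.max()).round(4),len(pts),"len",np.ptp(s).round(4))
E
```

```text
top [(np.float64(0.0), 2271), (np.float64(0.004), 10), (np.float64(0.008), 180), (np.float64(0.012), 213), (np.float64(0.072), 44), (np.float64(0.076), 1104), (np.float64(0.08), 442), (np.float64(0.084), 148), (np.float64(0.088), 71), (np.float64(0.092), 17), (np.float64(0.096), 13), (np.float64(0.1), 24), (np.float64(0.104), 79), (np.float64(0.108), 32), (np.float64(0.112), 83), (np.float64(0.12), 87), (np.float64(0.144), 85), (np.float64(0.148), 60), (np.float64(0.16), 51), (np.float64(0.164), 34), (np.float64(0.168), 113)]
 zmax 0.1709 [0.5699 0.109  0.1675]
 bench z 0.0005
 pin mean [ 0.4775 -0.3034] dir deg 4.57 ends [ 0.4403 -0.3064] [ 0.5294 -0.2993] 162 len 0.0895
side [(np.float64(0.0), 625), (np.float64(0.004), 57), (np.float64(0.008), 136), (np.float64(0.012), 87), (np.float64(0.016), 130), (np.float64(0.02), 32), (np.float64(0.024), 18), (np.float64(0.028), 14), (np.float64(0.032), 13), (np.float64(0.036), 12), (np.float64(0.04), 10), (np.float64(0.048), 11), (np.float64(0.064), 14), (np.float64(0.068), 20), (np.float64(0.072), 66), (np.float64(0.076), 787), (np.float64(0.08), 132), (np.float64(0.084), 119), (np.float64(0.088), 81), (np.float64(0.092), 66), (np.float64(0.096), 61), (np.float64(0.1), 69), (np.float64(0.104), 98), (np.float64(0.108), 62), (np.float64(0.112), 58), (np.float64(0.116), 40), (np.float64(0.12), 69), (np.float64(0.124), 28), (np.float64(0.128), 26), (np.float64(0.132), 32), (np.float64(0.136), 29), (np.float64(0.14), 30), (np.float64(0.144), 76), (np.float64(0.148), 34), (np.float64(0.152), 27), (np.float64(0.156), 34), (np.float64(0.16), 68), (np.float64(0.164), 31), (np.float64(0.168), 74)]
 zmax 0.1693 [0.5668 0.1038 0.1651]
 bench z -0.0003
 pin mean [ 0.4743 -0.3051] dir deg 4.08 ends [ 0.4391 -0.3076] [ 0.5283 -0.3013] 224 len 0.0894
```

```bash
python3 - <<'E'
from meas import *
out=[]
for n,c0 in(("top",(282,213)),("side",(281,178))):
    im=np.load(n+"_im.npy");d=np.load(n+"_d.npy");P=cloud(n,d)
    w=P[c0[1]-40:c0[1]+41,c0[0]-40:c0[0]+41].reshape(-1,3)
    z=w[:,2];
    for lo,hi in((.102,.118),(.118,.124),(.14,.152),(.158,.166),(.166,.172)):
        m=(z>lo)&(z<hi);q=w[m];print(n,lo,"medz",np.median(q[:,2]).round(4),"sd",q[:,2].std().round(4),"bbox centre",((q.min(0)+q.max(0))/2)[:2].round(4),"size",np.ptp(q,axis=0)[:2].round(4),m.sum())
    z=.1685; c=(.569,.1085)if n=="top" else (.5685,.1055)
    q,X,Y=rect(n,im,c,z,.03,.0005)
    out.append(cv2.resize(q[::-1,::-1].clip(0,255).astype(np.uint8),(400,400)))
    g=q.mean(-1); 
    # dark line fit inside radius 13mm
    r=np.hypot(X-c[0],Y-c[1]);m=r<.0125
    wgt=np.clip(np.percentile(g[m],75)-g,0,None)*m; wgt[wgt<.35*wgt.max()]=0
    xs,ys=X[wgt>0],Y[wgt>0];ww=wgt[wgt>0];mu=np.array([np.average(xs,weights=ww),np.average(ys,weights=ww)])
    C=np.cov(np.stack([xs,ys]),aweights=ww);l,v=np.linalg.eigh(C);a=v[:,1]*np.sign(v[0,1]);print(n,"line centre",mu.round(4),"deg",np.degrees(np.arctan2(a[1],a[0])).round(2),np.sqrt(l).round(4))
    # red dot
    R_,G_,B_=im[...,0],im[...,1],im[...,2];red=R_-np.maximum(G_,B_)*1.0
    vv,uu=np.mgrid[:400,:640];roi=(abs(uu-c0[0])<22)&(abs(vv-c0[1]-8)<22)
    red=np.where(roi&(red>0),red,0)
    ex=G_-B_; s=np.where(roi,R_-G_ - 1.0*np.clip(ex,0,None),-99);k=np.unravel_index(s.argmax(),s.shape);print(n,"dot px",k[::-1],im[k].round(),[atz(n,k[::-1],.1205).round(4)])
cv2.imwrite("pics/d.png",np.hstack(out)[...,::-1])
E
```

```text
top 0.102 medz 0.1088 sd 0.0037 bbox centre [0.5733 0.1113] size [0.1133 0.1163] 212
top 0.118 medz 0.1213 sd 0.001 bbox centre [0.5703 0.108 ] size [0.0588 0.0586] 94
top 0.14 medz 0.1476 sd 0.0016 bbox centre [0.5696 0.1079] size [0.05   0.0548] 148
top 0.158 medz 0.1633 sd 0.0012 bbox centre [0.5696 0.1094] size [0.0421 0.0443] 68
top 0.166 medz 0.1695 sd 0.0013 bbox centre [0.5693 0.1092] size [0.0318 0.0295] 132
top line centre [0.5672 0.1083] deg 2.51 [0.0037 0.0071]
top dot px (np.int64(266), np.int64(242)) [141.  96.  96.] [array([0.4989, 0.1505, 0.1205])]
side 0.102 medz 0.1078 sd 0.0038 bbox centre [0.5721 0.0955] size [0.1141 0.0909] 259
side 0.118 medz 0.1203 sd 0.0014 bbox centre [0.5665 0.1036] size [0.0571 0.0521] 102
side 0.14 medz 0.1465 sd 0.0028 bbox centre [0.569 0.106] size [0.0522 0.0512] 140
side 0.158 medz 0.1623 sd 0.0018 bbox centre [0.5682 0.1082] size [0.0437 0.0457] 93
side 0.166 medz 0.1687 sd 0.001 bbox centre [0.5686 0.1078] size [0.0293 0.0288] 95
side line centre [0.5696 0.1087] deg -3.88 [0.0023 0.0058]
side dot px (np.int64(279), np.int64(195)) [203. 100.  82.] [array([0.548 , 0.0903, 0.1205])]
```

View pics/d.png

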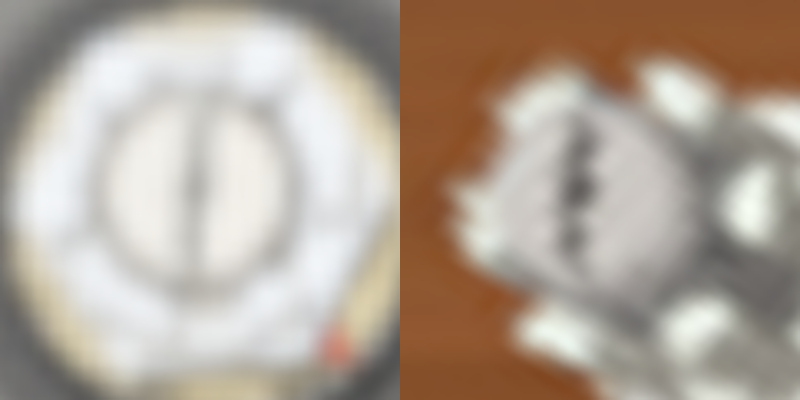

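```bash
python3 - <<'E'
from meas import *
for n,c in(("top",(.5693,.1092)),("side",(.5688,.1083))):
    im=np.load(n+"_im.npy")
    q,X,Y=rect(n,im,c,.1690,.03,.0005);g=q.mean(-1);N=60
    for rm in(.009,.011,.013):
        xs=[];cy=[]
        k=int(rm/.0005)
        for i in range(N-k,N+k+1):
            row=g[i,N-14:N+15];y=Y[i,N-14:N+15]-c[1];j0=row.argmin()
            s=slice(max(j0-5,0),j0+6);b=max(row[s][0],row[s][-1]);w=np.clip(b-row[s],0,None)**1
            if w.sum()>20: xs.append(X[i,0]-c[0]);cy.append((w*y[s]).sum()/w.sum())
        xs=np.array(xs);cy=np.array(cy);A=np.polyfit(xs,cy,1);res=cy-np.polyval(A,xs);ok=abs(res)<1.5*res.std()+1e-4
        A=np.polyfit(xs[ok],cy[ok],1);print(n,rm,"deg",np.degrees(np.arctan(A[0])).round(2),"y at c",(A[1]+c[1]).round(4),"rms",res.std().round(5),ok.sum())
    # direct template fit: dark bar model by optimisation of mean darkness
    best=[]
    for a in np.radians(np.arange(-12,12.1,.5)):
        for o in np.arange(-.003,.0031,.00025):
            t=np.arange(-.012,.0121,.0005)
            x=t*np.cos(a)-o*np.sin(a);y=t*np.sin(a)+o*np.cos(a)
            v=cv2.remap(g.astype(np.float32),(y/.0005+N).astype(np.float32)[None],(x/.0005+N).astype(np.float32)[None],cv2.INTER_LINEAR)
            best.append((v.mean(),np.degrees(a),o))
    best.sort();print(n,"bar",np.round(best[:3],4).tolist(),"wmean",np.mean([b[1] for b in best[:15]]).round(2))
    # hexagon angle via washer/nut boundary
    q,X,Y=rect(n,im,c,.1465,.04,.0005)
    sat=q.max(-1)-q.min(-1)
    if n=="top":
        br=(q.min(-1)>150)&(sat<40)&(np.hypot(X-c[0],Y-c[1])<.032)
        pts=np.argwhere(br).astype(np.int32);hull=cv2.convexHull(pts[:,::-1].copy())
        hp=(hull[:,0,::-1]-80)*.0005
        th=np.radians(np.arange(0,360,2));sup=np.array([(hp@[np.cos(t),np.sin(t)]).max() for t in th]);wid=sup[:90]+sup[90:]
        ph=np.arctan2(*[ (wid*f(6*th[:90])).sum() for f in(np.sin,np.cos)])
        print("width range",wid.min().round(4),wid.max().round(4),"flat normal deg mod 60:",(np.degrees(ph)/6+30)%60, "min at",(2*wid.argsort()[:6]))
E
```

```text
top 0.009 deg -4.5 y at c 0.1093 rms 6e-05 37
top 0.011 deg -4.25 y at c 0.1093 rms 0.0001 45
top 0.013 deg -4.27 y at c 0.1092 rms 0.00022 51
top bar [[192.4021, -3.0, 0.0], [192.4159, -3.5, 0.0], [192.4432, -2.5, 0.0]] wmean -3.07
width range 0.0609 0.0632 flat normal deg mod 60: 58.205977024095546 min at [170 172 118 116 174 120]
side 0.009 deg -5.68 y at c 0.1086 rms 0.00026 35
side 0.011 deg -5.26 y at c 0.1086 rms 0.00036 41
side 0.013 deg -4.81 y at c 0.1086 rms 0.00152 46
side bar [[130.7585, -4.5, 0.0003], [130.7824, -5.0, 0.0003], [130.8125, -4.0, 0.0003]] wmean -4.83
```

Measured so far:
- **Spindle:** axis at about (0.569, 0.109), hole direction about -4.4°, end height 0.169.
- **Nut:** one flat's normal near -2 to -8° (mod 60).
- **Slim pin:** from eye (0.4397, -0.307) to tip (0.529, -0.300), direction 4.3°.

Heights fit the given sizes. Now I plan the approach.

```bash
cat > plan.py <<'E'
import sys
from h import *
def yawy(o):
    y=R.from_quat(o["ee_rot"]).apply([0,1,0]); return np.degrees(np.arctan2(y[1],y[0]))
def st(o=None):
    o=o or manip.get_obs()
    print("t%.2f"%o["clock"],"tcp",np.round(o["position"],4).tolist(),"yawY %.2f"%yawy(o),"F",np.round(o["ft_force"],1).tolist(),"T",np.round(o["torque"],2).tolist(),"g %.3f"%o["grip_width"],"j7 %.2f"%o["joint_pos"][6]); return o
if __name__=="__main__":
    o=st(); a=sys.argv[1:]
    if a:
        x,y,z,ya=map(float,a[:4]); st_=float(a[4]) if len(a)>4 else .040
        d=np.array([x,y,z])-o["position"]; dy=ya-yawy(o); turn=-dy
        n=int(max(np.ceil(np.abs(d).max()/st_),np.ceil(np.linalg.norm(d)/st_),np.ceil(abs(turn)/7),1))
        q=R.from_quat(o["ee_rot"])
        for i in range(n):
            s=q.inv().apply(d/n); print([*np.round(s,4).tolist(),round(turn/n,2)])
            q=q*R.from_euler("z",turn/n,degrees=True)
E
python3 plan.py .569 .109 .23 -5
```

```text
t1.50 tcp [0.2311, -0.5807, 0.2003] yawY -68.30 F [-0.7, -0.3, -0.4] T [0.05, -0.01, -0.04] g 1.001 j7 -0.09
[0.0284, -0.0258, -0.0015, np.float64(-3.16)]
[0.0298, -0.0242, -0.0015, np.float64(-3.16)]
[0.0311, -0.0225, -0.0015, np.float64(-3.16)]
[0.0323, -0.0207, -0.0015, np.float64(-3.16)]
[0.0334, -0.0189, -0.0015, np.float64(-3.16)]
[0.0344, -0.0171, -0.0015, np.float64(-3.16)]
[0.0353, -0.0151, -0.0015, np.float64(-3.16)]
[0.0361, -0.0132, -0.0015, np.float64(-3.16)]
[0.0367, -0.0111, -0.0015, np.float64(-3.16)]
[0.0373, -0.0091, -0.0015, np.float64(-3.16)]
[0.0378, -0.007, -0.0015, np.float64(-3.16)]
[0.0381, -0.0049, -0.0015, np.float64(-3.16)]
[0.0383, -0.0028, -0.0015, np.float64(-3.16)]
[0.0384, -0.0007, -0.0015, np.float64(-3.16)]
[0.0384, 0.0014, -0.0015, np.float64(-3.16)]
[0.0382, 0.0035, -0.0015, np.float64(-3.16)]
[0.038, 0.0056, -0.0015, np.float64(-3.16)]
[0.0376, 0.0077, -0.0015, np.float64(-3.16)]
[0.0371, 0.0098, -0.0015, np.float64(-3.16)]
[0.0365, 0.0118, -0.0015, np.float64(-3.16)]
```

Call:
apply_moves --pt "0.028 -0.026 -0.008 -3.2 -1" --pt "0.03 -0.024 -0.008 -3.2 -1" --pt "0.031 -0.0225 -0.004 -3.2 -1" --pt "0.032 -0.021 -0.002 -3.2 -1" --pt "0.033 -0.019 -0.002 -3.2 -1"

```text
clock: 1.92
position: [0.3102, -0.409, 0.2221]
ee_rot: [0.947, 0.321, -0.002, -0.001]
ft_force: [0.9, -0.6, 0.4]
grip_width: 1.001
```

Call:
apply_moves --pt "0.034 -0.017 -0.002 -3.2 -1" --pt "0.035 -0.015 0 -3.2 -1" --pt "0.036 -0.013 0 -3.2 -1" --pt "0.037 -0.011 0 -3.2 -1" --pt "0.037 -0.009 0 -3.2 -1"

```text
clock: 2.33
position: [0.396, -0.2286, 0.2253]
ee_rot: [0.89, 0.456, -0.002, 0.001]
ft_force: [0.9, -0.8, 0.7]
grip_width: 0.996
```

```bash
python3 plan.py .569 .109 .22 -5
```

```text
t2.33 tcp [0.396, -0.2286, 0.2253] yawY -35.79 F [0.9, -0.8, 0.7] T [-0.01, -0.05, 0.01] g 0.996 j7 -0.19
[0.0375, -0.0057, 0.0003, np.float64(-3.08)]
[0.0378, -0.0037, 0.0003, np.float64(-3.08)]
[0.0379, -0.0017, 0.0003, np.float64(-3.08)]
[0.0379, 0.0004, 0.0003, np.float64(-3.08)]
[0.0379, 0.0024, 0.0003, np.float64(-3.08)]
[0.0377, 0.0045, 0.0003, np.float64(-3.08)]
[0.0374, 0.0065, 0.0003, np.float64(-3.08)]
[0.037, 0.0085, 0.0003, np.float64(-3.08)]
[0.0365, 0.0104, 0.0003, np.float64(-3.08)]
[0.0359, 0.0124, 0.0003, np.float64(-3.08)]
```

Call:
apply_moves --pt "0.0375 -0.006 0 -3.1 1" --pt "0.038 -0.004 0 -3.1 1" --pt "0.038 -0.002 0 -3.1 1" --pt "0.038 0 0 -3.1 1" --pt "0.038 0.0025 0 -3.1 1"

```text
clock: 2.75
position: [0.4831, -0.0489, 0.2263]
ee_rot: [0.817, 0.577, -0.002, 0.004]
ft_force: [0.7, -0.6, 0.3]
grip_width: 0.298
```

Call:
apply_moves --pt "0.0375 0.0045 0 -3.1 1" --pt "0.0375 0.0065 0 -3.1 1" --pt "0.037 0.0085 0 -3.1 1" --pt "0.0365 0.0105 0 -3.1 1" --pt "0.036 0.012 0 -3.1 1"

```text
clock: 3.17
position: [0.5691, 0.1304, 0.2268]
ee_rot: [0.728, 0.686, -0.001, 0.006]
ft_force: [1.6, -0.7, 0.2]
grip_width: 0.001
```

Call:
apply_moves --pt "0 0 0 0 1"

```text
clock: 3.25
position: [0.5693, 0.1384, 0.2262]
ee_rot: [0.724, 0.69, 0.001, 0.004]
ft_force: [-1.0, 0.2, 0.3]
grip_width: 0.0
```

```bash
python3 plan.py .569 .109 .18 -5
```

```text
t3.25 tcp [0.5693, 0.1384, 0.2262] yawY -2.77 F [-1.0, 0.2, 0.3] T [0.09, 0.0, 0.01] g 0.000 j7 -0.53
[-0.0146, 0.0004, 0.0232, np.float64(1.12)]
[-0.0146, 0.0007, 0.0232, np.float64(1.12)]
```

Call:
apply_moves --pt "-0.0146 0 0.018 1.1 1" --pt "-0.0146 0 0.018 1.1 1" --pt "0 0 0.008 0 1" --pt "0 0 0 0 1" --pt "0 0 0 0 1"

```text
clock: 3.67
position: [0.5683, 0.1145, 0.1811]
ee_rot: [0.734, 0.679, 0.002, 0.002]
ft_force: [0.3, 0.4, -0.4]
grip_width: 0.001
```

```bash
python3 plan.py .569 .109 .175 -5
```

```text
t3.67 tcp [0.5683, 0.1145, 0.1811] yawY -4.53 F [0.3, 0.4, -0.4] T [-0.03, 0.02, 0.03] g 0.001 j7 -0.53
[-0.0055, 0.0011, 0.0061, np.float64(0.47)]
```

Call:
apply_moves --pt "-0.005 0.001 0.006 0.5 1" --pt "0 0 0.001 0 1" --pt "0 0 0.001 0 1"

```text
clock: 3.92
position: [0.5699, 0.1103, 0.1748]
ee_rot: [0.737, 0.676, 0.003, 0.003]
ft_force: [-0.1, 0.4, 0.5]
grip_width: -0.001
```

Call:
apply_moves --pt "0 0 0.001 0 1" --pt "0 0 0.001 0 1"

```text
clock: 4.08
position: [0.5703, 0.1105, 0.1735]
ee_rot: [0.737, 0.676, 0.004, 0.003]
ft_force: [0.1, 0.6, 0.4]
grip_width: 0.001
```

Call:
apply_moves --pt "0 0 0.001 0 1" --pt "0 0 0.001 0 1"

```text
clock: 4.25
position: [0.5705, 0.1109, 0.1719]
ee_rot: [0.737, 0.676, 0.004, 0.004]
ft_force: [-0.1, 0.2, -0.5]
grip_width: -0.004
```

Call:
apply_moves --pt "0 0 0.001 0 1" --pt "0 0 0.001 0 1"

```text
clock: 4.42
position: [0.5706, 0.111, 0.1698]
ee_rot: [0.737, 0.676, 0.004, 0.004]
ft_force: [0.4, -0.6, -1.0]
grip_width: 0.002
```

Call:
apply_moves --pt "0 0 0.001 0 1" --pt "0 0 0.001 0 1"

```text
clock: 4.58
position: [0.5706, 0.1111, 0.1676]
ee_rot: [0.737, 0.676, 0.004, 0.004]
ft_force: [-0.6, 0.1, 0.2]
grip_width: -0.002
```

Call:
apply_moves --pt "0 0 0.001 0 1" --pt "0 0 0.001 0 1"

```text
clock: 4.75
position: [0.5706, 0.1111, 0.1654]
ee_rot: [0.737, 0.676, 0.004, 0.004]
ft_force: [-0.7, -0.1, 0.7]
grip_width: 0.002
```

```bash
python3 plan.py
```

```text
t4.75 tcp [0.5706, 0.1111, 0.1654] yawY -4.96 F [-0.7, -0.1, 0.7] T [0.02, 0.02, 0.03] g 0.002 j7 -0.54
```

Call:
apply_moves --pt "0 0 0.001 0 1" --pt "0 0 0.001 0 1"

```text
clock: 4.92
position: [0.5706, 0.1111, 0.1631]
ee_rot: [0.737, 0.676, 0.004, 0.004]
ft_force: [-0.9, 0.4, -0.1]
grip_width: 0.004
```

Call:
apply_moves --pt "0 0 0.001 0 1" --pt "0 0 0.0005 0 1"

```text
clock: 5.08
position: [0.5706, 0.1111, 0.1613]
ee_rot: [0.737, 0.676, 0.004, 0.004]
ft_force: [-0.3, -0.1, 1.2]
grip_width: -0.001
```

```bash
python3 - <<'E'
from plan import *
st(); p,d=camera("side"); save("e",p,(230,110,350,210),6)
print(proj("side",manip.get_obs()["position"]))
E
```

```text
t5.08 tcp [0.5706, 0.1111, 0.1613] yawY -4.96 F [-0.3, -0.1, 1.2] T [-0.0, 0.02, 0.0] g -0.001 j7 -0.54
[281.17117721 173.62017392]
```

View pics/e.png

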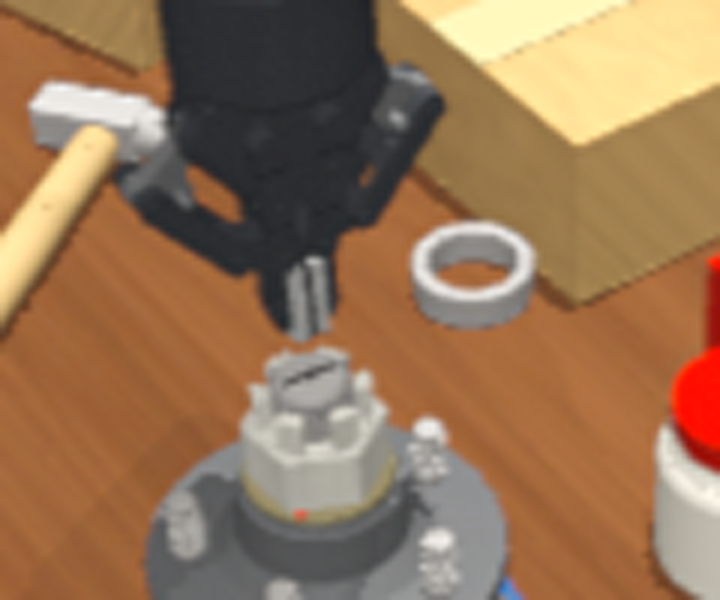

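The fingertips sit at about (281.7,166) px, visibly above the spindle end at (281.7,172.5), while the reported TCP projects to (281,173.6). I'll check this mismatch with depth from both cameras.

```bash
python3 - <<'E'
from plan import *
o=st()
q=R.from_quat(o["ee_rot"]);print("zaxis",q.apply([0,0,1]).round(4))
for n in("side","top"):
    p,d=camera(n);P=cloud(n,np.where(d>0,d,np.nan))
    if n=="side":
        for v in range(150,178,2): print(v,P[v,281].round(4),p[v,281], P[v,284].round(4))
    for th in ("spindle","pin","nut_top"):print(n,th,[(np.round(x["xy"],1).tolist(),round(x["conf"],2)) for x in nets.place_of(n,th)[:2]])
E
```

```text
t5.13 tcp [0.5706, 0.111, 0.1612] yawY -4.97 F [-0.3, 0.1, 0.8] T [0.0, -0.03, 0.02] g -0.000 j7 -0.54
zaxis [ 1.080e-02  1.000e-04 -9.999e-01]
150 [0.5689 0.0984 0.2412] [41 43 45] [0.5767 0.0988 0.2372]
152 [0.5717 0.1043 0.2303] [68 68 68] [0.5754 0.0973 0.2331]
154 [0.569  0.1003 0.2285] [108 107 105] [0.5795 0.1053 0.22  ]
156 [0.5684 0.1001 0.2232] [83 81 81] [0.5782 0.1039 0.2158]
158 [0.5684 0.1009 0.2168] [83 82 80] [0.5784 0.105  0.2091]
160 [0.568  0.101  0.2111] [94 93 91] [0.5773 0.1039 0.2044]
162 [0.5672 0.1005 0.206 ] [100  99  97] [0.5742 0.0992 0.2032]
164 [0.5666 0.1003 0.2004] [110 110 109] [0.5739 0.0995 0.1972]
166 [0.5669 0.1017 0.1933] [136 111  99] [ 6.815e-01  2.928e-01 -1.000e-04]
168 [ 0.6724  0.2955 -0.0051] [169 124  94] [0.5853 0.1215 0.1636]
170 [0.5721 0.1129 0.1704] [161 158 154] [0.5799 0.1127 0.1664]
172 [0.569  0.1083 0.1691] [78 76 75] [0.5752 0.1052 0.168 ]
174 [0.5651 0.102  0.1695] [174 169 166] [0.5714 0.0992 0.1682]
176 [0.5614 0.0961 0.1696] [177 172 170] [0.5688 0.0955 0.166 ]
side spindle [([281.9, 176.8], 0.54)]
side pin [([281.4, 192.4], 0.55), ([359.7, 370.2], 0.52)]
side nut_top [([279.9, 176.8], 0.83)]
top spindle [([175.6, 219.3], 0.67)]
top pin [([435.4, 244.7], 0.43)]
top nut_top []
```

The camera puts the real fingertips about 30 mm above the reported TCP, and there has been no contact. x and y agree. I'll keep descending carefully to find the real offset by touch.

Call:
apply_moves --pt "0 0 0.004 0 1" --pt "0 0 0.004 0 1" --pt "0 0 0.002 0 1"

```text
clock: 5.78
position: [0.5711, 0.1111, 0.1512]
ee_rot: [0.737, 0.676, 0.005, 0.004]
ft_force: [-0.7, -0.3, -0.1]
grip_width: 0.005
```

Call:
apply_moves --pt "0 0 0.002 0 1" --pt "0 0 0.002 0 1"

```text
clock: 5.95
position: [0.5709, 0.1111, 0.1463]
ee_rot: [0.737, 0.676, 0.004, 0.004]
ft_force: [-0.1, 0.1, 0.1]
grip_width: 0.001
```

Call:
apply_moves --pt "0 0 0.001 0 1" --pt "0 0 0.001 0 1"

```text
clock: 6.12
position: [0.5707, 0.111, 0.1436]
ee_rot: [0.737, 0.676, 0.004, 0.004]
ft_force: [0.6, 0.4, 0.7]
grip_width: -0.007
```

Call:
apply_moves --pt "0 0 0.001 0 1" --pt "0 0 0.001 0 1"

```text
clock: 6.28
position: [0.5707, 0.111, 0.1414]
ee_rot: [0.737, 0.676, 0.004, 0.004]
ft_force: [-0.2, -0.8, 0.2]
grip_width: 0.001
```

Call:
apply_moves --pt "0 0 0.001 0 1" --pt "0 0 0.001 0 1"

```text
clock: 6.45
position: [0.5709, 0.1111, 0.1393]
ee_rot: [0.737, 0.676, 0.004, 0.004]
ft_force: [-0.5, -0.3, -0.5]
grip_width: 0.0
```

Call:
apply_moves --pt "0 0 0.001 0 1"

```text
clock: 6.53
position: [0.571, 0.1111, 0.1387]
ee_rot: [0.737, 0.676, 0.004, 0.004]
ft_force: [-5.6, -2.9, 14.0]
grip_width: 0.001
```

Call:
apply_moves --pt "0 0 0.001 0 1"

```text
clock: 6.62
position: [0.571, 0.1111, 0.1387]
ee_rot: [0.737, 0.676, 0.004, 0.004]
ft_force: [-6.3, -3.0, 14.7]
grip_width: -0.0
```

Call:
apply_moves --pt "0 0 0.001 0 1"

```text
clock: 6.7
position: [0.571, 0.1111, 0.1388]
ee_rot: [0.737, 0.676, 0.004, 0.004]
ft_force: [-4.2, -1.8, 10.0]
grip_width: 0.002
```

Contact with the spindle end came at reported z 0.1388, and the cameras put that end at 0.169. So real tip height = reported z + 0.030, and I'll work relative to this touch. Now I open and straddle the nut.

Call:
apply_moves --pt "-0.001 -0.001 -0.012 0 -1" --pt "-0.001 -0.001 0 0 -1" --pt "0 0 0 0 -1" --pt "0 0 0 0 -1" --pt "0 0 0 0 -1"

```text
clock: 7.12
position: [0.5689, 0.1092, 0.1526]
ee_rot: [0.737, 0.676, 0.005, 0.005]
ft_force: [-0.3, 0.2, 0.4]
grip_width: 0.705
```

Call:
apply_moves --pt "0 0 0 0 -1" --pt "0 0 0 0 -1"

```text
clock: 7.28
position: [0.5688, 0.1091, 0.1523]
ee_rot: [0.737, 0.676, 0.004, 0.005]
ft_force: [-0.4, 0.3, -0.4]
grip_width: 0.973
```

```bash
python3 plan.py .569 .109 .089 -5 .012
```

```text
t7.28 tcp [0.5688, 0.1091, 0.1523] yawY -4.98 F [-0.4, 0.3, -0.4] T [-0.02, 0.0, 0.06] g 0.973 j7 -0.54
[-0.0, -0.0001, 0.0105, np.float64(0.0)]
[-0.0, -0.0001, 0.0105, np.float64(0.0)]
[-0.0, -0.0001, 0.0105, np.float64(0.0)]
[-0.0, -0.0001, 0.0105, np.float64(0.0)]
[-0.0, -0.0001, 0.0105, np.float64(0.0)]
[-0.0, -0.0001, 0.0105, np.float64(0.0)]
```

Call:
apply_moves --pt "0 0 0.013 0 -1" --pt "0 0 0.013 0 -1" --pt "0 0 0.013 0 -1" --pt "0 0 0.009 0 -1" --pt "0 0 0.004 0 -1"

```text
clock: 7.7
position: [0.5691, 0.109, 0.0947]
ee_rot: [0.737, 0.676, 0.004, 0.005]
ft_force: [-0.5, 0.3, -0.1]
grip_width: 0.999
```

Call:
apply_moves --pt "0 0 0 0 -1"

```text
clock: 7.78
position: [0.5682, 0.1088, 0.0928]
ee_rot: [0.737, 0.676, 0.003, 0.004]
ft_force: [-1.2, 0.1, -1.1]
grip_width: 0.999
```

```bash
python3 plan.py .569 .109 .089 -5 .012
```

```text
t7.78 tcp [0.5682, 0.1088, 0.0928] yawY -4.97 F [-1.2, 0.1, -1.1] T [0.04, 0.03, -0.03] g 0.999 j7 -0.57
[0.0003, 0.0008, 0.0038, np.float64(0.03)]
```

Call:
apply_moves --pt "0 0.0008 0.003 0 0" --pt "0 0 0 0 1" --pt "0 0 0 0 1" --squeeze 20

```text
clock: 8.03
position: [0.5709, 0.1086, 0.0903]
ee_rot: [0.737, 0.676, 0.005, 0.005]
ft_force: [6.9, -0.6, 7.3]
grip_width: 0.617
```

Call:
apply_moves --pt "0 0 0 0 1" --pt "0 0 0 0 1"

```text
clock: 8.2
position: [0.571, 0.1086, 0.0905]
ee_rot: [0.737, 0.676, 0.005, 0.005]
ft_force: [0.3, 0.9, -5.0]
grip_width: 0.616
```

```bash
python3 plan.py
```

```text
t8.20 tcp [0.571, 0.1086, 0.0905] yawY -4.97 F [0.3, 0.9, -5.0] T [0.02, -0.15, 0.07] g 0.616 j7 -0.57
```

Call:
apply_moves --pt "0 0 0 0 1" --pt "0 0 0 0 1" --squeeze 70

```text
clock: 8.37
position: [0.5709, 0.1087, 0.0909]
ee_rot: [0.737, 0.676, 0.005, 0.005]
ft_force: [0.8, -0.2, -4.0]
grip_width: 0.599
```

```bash
python3 - <<'E'
from plan import *
st();p,d=camera("top");save("f_top",p);q,_,_=[*__import__("meas").rect("side",camera("side")[0],(.569,.109),.14,.04)];st()
E
```

```text
t8.37 tcp [0.5709, 0.1087, 0.0909] yawY -4.95 F [0.8, -0.2, -4.0] T [0.01, -0.22, 0.14] g 0.599 j7 -0.57
t8.47 tcp [0.571, 0.1087, 0.0909] yawY -4.95 F [0.3, -0.3, -1.2] T [0.03, -0.01, 0.09] g 0.598 j7 -0.57
```

Call:
apply_moves --pt "0 0 0 3 1" --pt "0 0 0 3 1"

```text
clock: 8.63
position: [0.571, 0.1087, 0.0909]
ee_rot: [0.772, 0.636, 0.005, 0.005]
ft_force: [1.3, -0.2, -1.8]
grip_width: 0.597
```

```bash
python3 plan.py
```

```text
t8.63 tcp [0.571, 0.1087, 0.0909] yawY -11.03 F [1.3, -0.2, -1.8] T [-0.04, -0.07, 0.18] g 0.597 j7 -0.67
```

Call:
apply_moves --pt "0 0 0 4 1" --pt "0 0 0 4 1"

```text
clock: 8.8
position: [0.571, 0.1087, 0.0909]
ee_rot: [0.816, 0.578, 0.005, 0.004]
ft_force: [0.0, 0.1, -1.4]
grip_width: 0.595
```

```bash
python3 plan.py
```

```text
t8.80 tcp [0.571, 0.1087, 0.0909] yawY -19.34 F [0.0, 0.1, -1.4] T [-0.06, -0.08, 0.19] g 0.595 j7 -0.81
```

Call:
apply_moves --pt "0 0 0 4 1" --pt "0 0 0 4 1"

```text
clock: 8.97
position: [0.5711, 0.1086, 0.0909]
ee_rot: [0.856, 0.517, 0.006, 0.004]
ft_force: [0.4, 0.1, -1.0]
grip_width: 0.598
```

```bash
python3 plan.py
```

```text
t8.97 tcp [0.5711, 0.1086, 0.0909] yawY -27.74 F [0.4, 0.1, -1.0] T [-0.11, -0.12, 0.15] g 0.598 j7 -0.95
```

Call:
apply_moves --pt "0 0 0 4 1" --pt "0 0 0 4 1"

```text
clock: 9.13
position: [0.5711, 0.1086, 0.0909]
ee_rot: [0.892, 0.453, 0.006, 0.004]
ft_force: [1.4, 0.2, -2.1]
grip_width: 0.591
```

```bash
python3 plan.py
```

```text
t9.13 tcp [0.5711, 0.1086, 0.0909] yawY -36.13 F [1.4, 0.2, -2.1] T [-0.14, -0.11, 0.15] g 0.591 j7 -1.09
```

Call:
apply_moves --pt "0 0 0 4 1" --pt "0 0 0 4 1"

```text
clock: 9.3
position: [0.5711, 0.1086, 0.0909]
ee_rot: [0.922, 0.387, 0.006, 0.003]
ft_force: [0.9, -0.5, -2.3]
grip_width: 0.596
```

```bash
python3 plan.py
```

```text
t9.30 tcp [0.5711, 0.1086, 0.0909] yawY -44.52 F [0.9, -0.5, -2.3] T [-0.15, 0.01, 0.93] g 0.596 j7 -1.22
```

Torque rose from 0.15 to 0.93 N m between yaw -36° and -44.5°, so the nut has seated. The first alignment is at yaw about -64.4°, which is 20 to 28° past the seat and inside the stated window.

Call:
apply_moves --pt "0 0 0 4 1" --pt "0 0 0 4 1" --pt "0 0 0 4 1" --pt "0 0 0 4 1" --pt "0 0 0 2 1" --squeeze 90

```text
clock: 9.72
position: [0.5711, 0.1084, 0.091]
ee_rot: [0.973, 0.232, 0.007, 0.004]
ft_force: [0.2, -0.8, -2.1]
grip_width: 0.595
```

```bash
python3 plan.py .571 .1087 .091 -64.4; python3 - <<'E'
from plan import *
p,d=camera("side");save("g",p,(240,130,330,210),7);st()
E
```

```text
t9.72 tcp [0.5711, 0.1084, 0.091] yawY -63.22 F [0.2, -0.8, -2.1] T [-0.31, -0.06, 0.83] g 0.595 j7 -1.54
[0.0, -0.0003, -0.0, np.float64(1.18)]
t9.77 tcp [0.5711, 0.1084, 0.091] yawY -63.28 F [0.4, -0.7, -2.0] T [-0.29, -0.09, 0.69] g 0.592 j7 -1.54
```

Call:
apply_moves --pt "0 0 0 1.2 1" --pt "0 0 0 0 1"

```text
clock: 9.93
position: [0.5711, 0.1084, 0.091]
ee_rot: [0.975, 0.222, 0.007, 0.004]
ft_force: [1.7, -1.3, -1.1]
grip_width: 0.595
```

Call:
apply_moves --pt "0 0 0 0 -1" --pt "0 0 0 0 -1" --pt "0 0 0 0 -1" --pt "0 0 0 0 -1" --pt "0 0 0 0 -1"

```text
clock: 10.35
position: [0.5715, 0.1088, 0.0917]
ee_rot: [0.975, 0.222, 0.008, 0.003]
ft_force: [-0.3, 0.1, 0.1]
grip_width: 0.999
```

```bash
python3 plan.py .475 .06 .19 -35
```

```text
t10.35 tcp [0.5715, 0.1088, 0.0917] yawY -64.38 F [-0.3, 0.1, 0.1] T [-0.0, 0.02, 0.02] g 0.999 j7 -1.55
[-0.0213, 0.0006, -0.0199, np.float64(-5.88)]
[-0.0213, -0.0015, -0.0199, np.float64(-5.88)]
[-0.021, -0.0037, -0.0199, np.float64(-5.88)]
[-0.0205, -0.0059, -0.0199, np.float64(-5.88)]
[-0.0198, -0.0079, -0.0199, np.float64(-5.88)]
```

Call:
apply_moves --pt "0 0 -0.02 0 -1" --pt "0 0 -0.035 0 -1" --pt "0 0 -0.03 4 -1" --pt "-0.01 0.03 0 6 -1" --pt "-0.01 0.037 0 6 -1"

```text
clock: 10.77
position: [0.5707, 0.0471, 0.1803]
ee_rot: [0.996, 0.088, 0.007, -0.0]
ft_force: [-0.7, -1.6, -0.4]
grip_width: 0.998
```

Call:
apply_moves --pt "-0.01 0.038 0 4 -1" --pt "-0.005 0.04 0 0 -1" --pt "-0.005 0.04 0 0 -1" --pt "-0.005 0.04 0 0 -1" --pt "-0.005 0.04 0 0 -1"

```text
clock: 11.18
position: [0.5642, -0.158, 0.1838]
ee_rot: [0.999, 0.051, 0.011, -0.001]
ft_force: [0.5, -0.4, 0.3]
grip_width: 0.996
```

```bash
python3 - <<'E'
from meas import *
out=[]
for n,c in(("top",(.5693,.1092)),("side",(.5688,.1083))):
    im,d=avg(n,4); np.save(n+"2_im.npy",im);np.save(n+"2_d.npy",d)
    q,_,_=rect(n,im,c,.163,.035,.0005);out.append(cv2.resize(q[::-1,::-1].clip(0,255).astype(np.uint8),(400,400),interpolation=cv2.INTER_CUBIC))
cv2.imwrite("pics/i.png",np.hstack(out)[...,::-1])
E
python3 plan.py .4557 -.306 .06 -85.7
```

```text
t11.58 tcp [0.5648, -0.1541, 0.1834] yawY -84.06 F [0.3, 0.1, -0.3] T [0.05, 0.04, 0.0] g 1.001 j7 -1.35
[-0.0211, 0.0233, 0.0201, np.float64(0.27)]
[-0.021, 0.0234, 0.0201, np.float64(0.27)]
[-0.0209, 0.0235, 0.0201, np.float64(0.27)]
[-0.0208, 0.0236, 0.0201, np.float64(0.27)]
[-0.0207, 0.0237, 0.0201, np.float64(0.27)]
[-0.0206, 0.0238, 0.0201, np.float64(0.27)]
```

View pics/i.png

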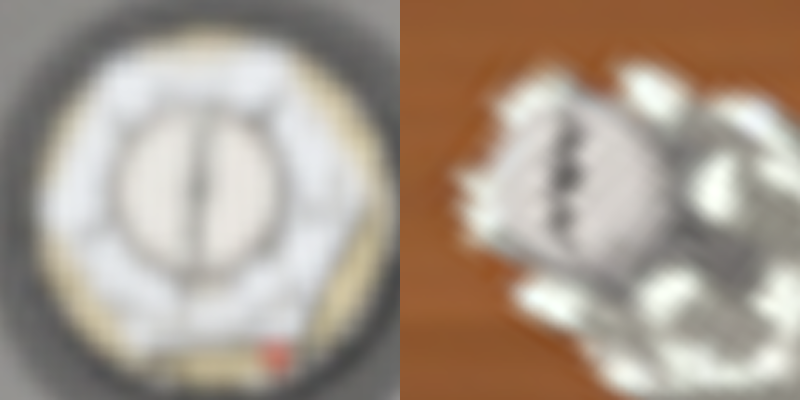

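```bash
cat > hexfit.py <<'E'
from meas import *
from scipy.optimize import minimize
def bar(n,im,c,z=.169,rm=.0115):
    q,X,Y=rect(n,im,c,z,.03,.0005);g=q.mean(-1);N=60;xs=[];cy=[]
    k=int(rm/.0005)
    for i in range(N-k,N+k+1):
        row=g[i,N-10:N+11];y=Y[i,N-10:N+11]-c[1];j0=row.argmin();s=slice(max(j0-4,0),j0+5)
        w=np.clip(max(row[s][0],row[s][-1])-row[s],0,None)
        if w.sum()>20: xs.append(X[i,0]-c[0]);cy.append((w*y[s]).sum()/w.sum())
    xs=np.array(xs);cy=np.array(cy);ok=np.ones(len(xs),bool)
    for _ in range(4):
        A=np.polyfit(xs[ok],cy[ok],1);r=abs(cy-np.polyval(A,xs));ok=r<max(2*np.median(r),1e-4)
    return np.degrees(np.arctan(A[0]))
def hexa(n,im,c,z,flats=range(6),ch=2,r0=.025,L=.011):
    N=90;q,_,_=rect(n,im,c,z,.045,.0005);g=cv2.GaussianBlur(q[...,ch],(3,3),0).astype(np.float32)
    s=np.linspace(-L,L,30)
    def val(p):
        t=0
        for k in flats:
            a=np.radians(p[0]+60*k);u=np.array([np.cos(a),np.sin(a)]);v=np.array([-u[1],u[0]])
            for dr,sg in((-.0015,1),(.0015,-1)):
                P=np.array(p[1:3])*1e-3+u*(r0+dr)+s[:,None]*v
                t+=sg*cv2.remap(g,(P[:,1]/.0005+N).astype(np.float32)[None],(P[:,0]/.0005+N).astype(np.float32)[None],1).mean()
        return -t
    best=min((minimize(val,[a,dx,dy],method="Nelder-Mead",options=dict(initial_simplex=[[a,dx,dy],[a+4,dx,dy],[a,dx+1,dy],[a,dx,dy+1]])) for a in(-24,-14,-4,6,16,26) for dx in(-1,1) for dy in (-1,1)),key=lambda r:r.fun)
    return best.x.round(2),round(best.fun,1)
if __name__=="__main__":
  for tag in("","2"):
    for n,c in(("top",(.5693,.1090)),("side",(.5688,.1083))):
        im=np.load(n+tag+"_im.npy");print(tag,n,"line",[bar(n,im,c,rm=r).round(2) for r in(.009,.0105,.012)])
        if n=="top":
            for ch in(0,2): print("  hex top",ch,hexa(n,im,c,.1467,ch=ch),"upper flats only",hexa(n,im,c,.1467,[0,1,5],ch=ch))
E
python3 hexfit.py
```

```text
top line [np.float64(-4.07), np.float64(-3.96), np.float64(-3.98)]
  hex top 0 (array([-31.72,   5.35,   2.23]), np.float64(-193.1)) upper flats only (array([19.25,  5.87,  1.35]), np.float64(-157.4))
  hex top 2 (array([3.07, 3.23, 0.41]), np.float64(-241.6)) upper flats only (array([5.  , 4.95, 0.84]), np.float64(-171.6))
 side line [np.float64(-5.98), np.float64(-5.65), np.float64(-4.8)]
2 top line [np.float64(-4.09), np.float64(-3.86), np.float64(-4.31)]
  hex top 0 (array([-32.36,   5.05,   2.31]), np.float64(-192.7)) upper flats only (array([20.51,  5.72,  1.61]), np.float64(-155.5))
  hex top 2 (array([-56.29,   3.03,   0.39]), np.float64(-245.6)) upper flats only (array([4.37, 4.69, 0.79]), np.float64(-171.4))
2 side line [np.float64(-5.95), np.float64(-5.78), np.float64(-4.97)]
```

```bash
python3 - <<'E'
from meas import *
n="top";im=np.load("top2_im.npy");im0=np.load("top_im.npy")
u,v=proj(n,(.5693,.109,.155)).round().astype(int);h=20;S=14
def mk(im,ang,draw=True):
    cr=cv2.resize(im[v-h:v+h,u-h:u+h].clip(0,255).astype(np.uint8),None,fx=S,fy=S,interpolation=cv2.INTER_LANCZOS4).copy()
    def pt(p):
        q=proj(n,p);return tuple(int(round((a-b+h+.5)*S-.5)) for a,b in zip(q,(u,v)))
    c=np.array([.5693,.109])
    def ring(r,z,a0,col):
        P=[pt([*(c+r*np.array([np.cos(a),np.sin(a)])),z]) for a in np.radians(a0+30+60*np.arange(6))]
        cv2.polylines(cr,[np.array(P)],True,col,1)
    if draw:
        ring(.05/np.sqrt(3),.1467,ang,(255,0,0))
        a=np.radians(-4.4);d=np.array([np.cos(a),np.sin(a)]);cv2.line(cr,pt([*(c-d*.04),.163]),pt([*(c+d*.04),.163]),(0,160,0),1)
    return cr
a=mk(im,-3.4);b=mk(im,0,False)
cv2.imwrite("pics/k.png",cv2.resize(np.hstack([b,a]),(800,400))[...,::-1])
E
```

```text
(no output)
```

View pics/k.png

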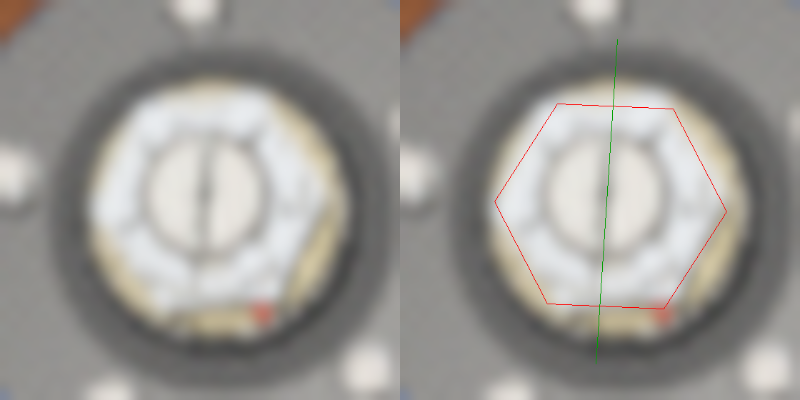

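The plain hexagon looks rotated by about +3°, with its bottom edge sloping up to the right, compared with my -3.4° overlay. That would leave the slot about 7° short. I'll cross-check with the side camera's depth on the visible flats.

```bash
cat > flats.py <<'E'
from meas import *
from scipy.optimize import minimize
def flats(n,d,z0=.124,z1=.1445):
    P=cloud(n,d).reshape(-1,3);c=np.array([.569,.1085])
    m=(P[:,2]>z0)&(P[:,2]<z1)&(np.hypot(*(P[:,:2]-c).T)<.0315);Q=P[m][:,:2]
    def cost(p):
        a=np.radians(p[0]+60*np.arange(6));s=((Q-c-np.array(p[1:])*1e-3)@np.stack([np.cos(a),np.sin(a)])).max(1)-.025
        return np.minimum(abs(s)*1e3,2).mean()
    best=min((minimize(cost,[a,0,0],method="Nelder-Mead",options=dict(initial_simplex=[[a,0,0],[a+4,0,0],[a,1,0],[a,0,1]])) for a in range(-30,30,6)),key=lambda r:r.fun)
    return best.x.round(2),round(best.fun,2),len(Q)
if __name__=="__main__":
    for t in("","2"):
        for n in("side","top"):
            d=np.load(n+t+"_d.npy");print(t,n,flats(n,d),flats(n,d,.126,.142))
E
python3 flats.py; python3 - <<'E'
from h import *
for t in("","2"):
    im=np.load(f"side{t}_im.npy");roi=im[180:204,262:302];s=roi[...,0]-.5*(roi[...,1]+roi[...,2])-.3*(roi[...,1]-roi[...,2])
    w=np.clip(s-.6*s.max(),0,None);v,u=np.mgrid[180:204,262:302];uv=((w*u).sum()/w.sum(),(w*v).sum()/w.sum())
    p=atz("side",uv,.1207);print(np.round(uv,1),p.round(4),"ang",np.degrees(np.arctan2(p[1]-.1085,p[0]-.569)),"r",np.hypot(p[1]-.1085,p[0]-.569))
    im=np.load(f"top{t}_im.npy");roi=im[200:240,265:305];s=roi[...,0]-.5*(roi[...,1]+roi[...,2])-.6*abs(roi[...,1]-roi[...,2])
    w=np.clip(s-.6*s.max(),0,None);v,u=np.mgrid[200:240,265:305];uv=((w*u).sum()/w.sum(),(w*v).sum()/w.sum())
    p=atz("top",uv,.1207);print("top",np.round(uv,1),p.round(4),"ang",np.degrees(np.arctan2(p[1]-.109,p[0]-.5693)),"r",np.hypot(p[1]-.109,p[0]-.5693))
E
```

```text
side (array([4.  , 0.19, 0.35]), np.float64(0.4), 150) (array([4.01, 0.19, 0.35]), np.float64(0.4), 121)
 top (array([4.22, 0.76, 0.32]), np.float64(0.16), 13) (array([4.1 , 0.79, 0.28]), np.float64(0.03), 10)
2 side (array([ 4.15, -0.06,  0.42]), np.float64(0.46), 149) (array([ 4.31, -0.07,  0.36]), np.float64(0.47), 116)
2 top (array([4.2 , 0.79, 0.22]), np.float64(0.34), 15) (array([4.2 , 0.81, 0.21]), np.float64(0.04), 10)
[279.8 194.8] [0.5497 0.0897 0.1207] ang -135.75108662326045 r 0.026910558753674353
top [290.  221.6] [0.5493 0.0893 0.1207] ang -135.30314445259134 r 0.028077974744663024
[275.8 194. ] [0.5435 0.0975 0.1207] ang -156.7600286228808 r 0.027756864531197488
top [286.8 223.9] [0.5437 0.0975 0.1207] ang -155.76929219121115 r 0.02806037173610771
```

Depth fits from both cameras agree: the nut's flats are at +4.2° and the hole is at about -4.3°. The washer has turned about 20.7°. So the nut needs about 8.5° more clockwise, for about 29° past the seat, and reported yaw differs from true finger yaw by about 8.5°. I'm going back to regrip.

```bash
python3 plan.py .5711 .1086 .175 -64.4
```

```text
t11.58 tcp [0.5648, -0.1541, 0.1834] yawY -84.06 F [0.3, 0.1, -0.3] T [0.05, 0.04, 0.0] g 1.001 j7 -1.35
[0.0048, -0.0372, 0.0014, np.float64(-2.81)]
[0.0066, -0.037, 0.0014, np.float64(-2.81)]
[0.0084, -0.0366, 0.0014, np.float64(-2.81)]
[0.0102, -0.0361, 0.0014, np.float64(-2.81)]
[0.0119, -0.0356, 0.0014, np.float64(-2.81)]
[0.0137, -0.035, 0.0014, np.float64(-2.81)]
[0.0153, -0.0343, 0.0014, np.float64(-2.81)]
```

Call:
apply_moves --pt "0.005 -0.037 0 -2.8 -1" --pt "0.0065 -0.037 0 -2.8 -1" --pt "0.0085 -0.0365 0 -2.8 -1" --pt "0.01 -0.036 0 -2.8 -1" --pt "0.012 -0.0355 0 -2.8 -1"

```text
clock: 12.0
position: [0.5691, 0.0343, 0.1839]
ee_rot: [0.985, 0.173, 0.011, 0.002]
ft_force: [0.3, 0.3, 0.5]
grip_width: 0.997
```

Call:
apply_moves --pt "0.0135 -0.03 0 -2.8 -1" --pt "0.008 -0.015 0 -2.8 -1" --pt "0 0 0 0 -1"

```text
clock: 12.25
position: [0.5706, 0.1002, 0.1852]
ee_rot: [0.972, 0.234, 0.012, 0.001]
ft_force: [-0.5, 0.4, -0.1]
grip_width: 0.999
```

```bash
python3 plan.py .5711 .1086 .17 -64.4
```

```text
t12.25 tcp [0.5706, 0.1002, 0.1852] yawY -62.94 F [-0.5, 0.4, -0.1] T [-0.0, 0.02, -0.0] g 0.999 j7 -1.47
[0.0039, -0.0073, 0.0152, np.float64(1.46)]
```

Call:
apply_moves --pt "0.004 -0.0075 0.008 1.5 -1" --pt "0 0 0.015 0 -1" --pt "0 0 0.02 0 -1"

```text
clock: 12.5
position: [0.574, 0.1117, 0.1455]
ee_rot: [0.975, 0.223, 0.016, 0.001]
ft_force: [0.9, 0.1, -0.7]
grip_width: 0.999
```

```bash
python3 plan.py .5711 .1086 .091 -64.4 .013
```

```text
t12.50 tcp [0.574, 0.1117, 0.1455] yawY -64.20 F [0.9, 0.1, -0.7] T [-0.01, -0.02, -0.0] g 0.999 j7 -1.53
[-0.0011, 0.0002, 0.0109, np.float64(0.04)]
[-0.0011, 0.0002, 0.0109, np.float64(0.04)]
[-0.0011, 0.0002, 0.0109, np.float64(0.04)]
[-0.0011, 0.0002, 0.0109, np.float64(0.04)]
[-0.0011, 0.0002, 0.0109, np.float64(0.04)]
```

Call:
apply_moves --pt "-0.002 0 0.012 0 -1" --pt "-0.001 0 0.012 0 -1" --pt "-0.001 0 0.012 0 -1" --pt "-0.001 0 0.008 0 -1" --pt "0 0 0.004 0 -1"

```text
clock: 12.92
position: [0.5694, 0.1057, 0.0916]
ee_rot: [0.975, 0.222, 0.013, 0.002]
ft_force: [-0.5, 1.2, -0.5]
grip_width: 1.0
```

```bash
python3 plan.py .5711 .1086 .091 -64.4 .013; python3 -c "
from plan import *
print(R.from_quat(manip.get_obs()['ee_rot']).as_matrix().round(3))"
```

```text
t12.92 tcp [0.5694, 0.1057, 0.0916] yawY -64.33 F [-0.5, 1.2, -0.5] T [-0.01, 0.01, 0.02] g 1.000 j7 -1.54
[0.0028, -0.0019, 0.0006, np.float64(0.07)]
[[ 0.901  0.433  0.027]
 [ 0.433 -0.901  0.002]
 [ 0.025  0.01  -1.   ]]
```

Call:
apply_moves --pt "0.002 -0.002 0 0 0.1" --pt "0 0 0 0 1" --pt "0 0 0 0 1" --squeeze 40

```text
clock: 13.17
position: [0.5703, 0.1078, 0.0913]
ee_rot: [0.975, 0.222, 0.013, 0.002]
ft_force: [-6.8, 1.9, 15.1]
grip_width: 0.609
```

Call:
apply_moves --pt "0 0 0 0 1" --pt "0 0 0 0 1" --squeeze 90

```text
clock: 13.33
position: [0.5701, 0.1078, 0.0923]
ee_rot: [0.975, 0.222, 0.013, 0.003]
ft_force: [2.1, -0.5, -9.4]
grip_width: 0.583
```

Call:
apply_moves --pt "0 0 0 4 1" --pt "0 0 0 4 1"

```text
clock: 13.5
position: [0.5701, 0.1079, 0.0922]
ee_rot: [0.988, 0.154, 0.013, 0.002]
ft_force: [-0.3, -1.3, -2.2]
grip_width: 0.587
```

```bash
python3 plan.py .5711 .1086 .091 -73
```

```text
t13.50 tcp [0.5701, 0.1079, 0.0922] yawY -72.28 F [-0.3, -1.3, -2.2] T [-0.11, 0.18, 0.77] g 0.587 j7 -1.68
[0.0012, -0.0003, 0.0012, np.float64(0.72)]
```

Call:
apply_moves --pt "0 0 0 0.7 1" --pt "0 0 0 0 1"

```text
clock: 13.67
position: [0.57, 0.108, 0.0922]
ee_rot: [0.989, 0.148, 0.013, 0.002]
ft_force: [-0.8, -1.5, -3.8]
grip_width: 0.585
```

Call:
apply_moves --pt "0 0 0 0 -1" --pt "0 0 0 0 -1" --pt "0 0 0 0 -1" --pt "0 0 0 0 -1" --pt "0 0 -0.01 0 -1"

```text
clock: 14.08
position: [0.57, 0.1081, 0.1023]
ee_rot: [0.989, 0.149, 0.013, 0.002]
ft_force: [-0.4, -0.3, -0.4]
grip_width: 1.002
```

Call:
apply_moves --pt "0 0 -0.03 0 -1" --pt "0 0 -0.035 0 -1" --pt "0 0 -0.025 4 -1" --pt "-0.005 0.03 0 4 -1" --pt "-0.008 0.037 0 4 -1"

```text
clock: 14.5
position: [0.5678, 0.0483, 0.2025]
ee_rot: [0.999, 0.05, 0.016, -0.003]
ft_force: [0.3, -2.0, -0.3]
grip_width: 1.0
```

Call:
apply_moves --pt "-0.01 0.038 0 0 -1" --pt "-0.008 0.04 0 0 -1" --pt "-0.01 0.04 0 0 -1" --pt "-0.012 0.04 0 0 -1" --pt "-0.012 0.03 0 0 -1"

```text
clock: 14.92
position: [0.5358, -0.1487, 0.2084]
ee_rot: [0.998, 0.051, 0.022, -0.002]
ft_force: [0.8, -0.0, -0.8]
grip_width: 0.999
```

```bash
python3 - <<'E'
from flats import *
from hexfit import bar,hexa
for n,c in(("side",(.5688,.1083)),("top",(.5693,.109))):
    im,d=avg(n,5);np.save(n+"3_im.npy",im);np.save(n+"3_d.npy",d)
    print(n,flats(n,d),flats(n,d,.126,.142),"line",[bar(n,im,c,rm=r).round(2) for r in(.0105,.012)])
    if n=="top":print(hexa(n,im,c,.1467))
E
python3 plan.py .4557 -.306 .06 -85.7
```

```text
side (array([-4.02,  0.08,  0.21]), np.float64(0.45), 154) (array([-4.03,  0.1 ,  0.22]), np.float64(0.46), 120) line [np.float64(-5.69), np.float64(-4.88)]
top (array([-5.79,  0.44,  0.7 ]), np.float64(0.31), 14) (array([-3.64,  0.82,  0.24]), np.float64(0.05), 6) line [np.float64(-3.93), np.float64(-4.03)]
(array([-4.37,  3.41,  0.45]), np.float64(-252.2))
t15.42 tcp [0.5367, -0.144, 0.2073] yawY -83.96 F [-0.8, -0.6, 0.8] T [0.0, 0.02, 0.02] g 1.000 j7 -1.32
[-0.0173, 0.0255, 0.0237, np.float64(0.29)]
[-0.0171, 0.0256, 0.0237, np.float64(0.29)]
[-0.017, 0.0257, 0.0237, np.float64(0.29)]
[-0.0169, 0.0258, 0.0237, np.float64(0.29)]
[-0.0168, 0.0259, 0.0237, np.float64(0.29)]
[-0.0166, 0.026, 0.0237, np.float64(0.29)]
```

Nut flats are now at -4.0° and the hole at -4.0 to -5.5°, so they are aligned. Fingers' true yaw = reported + 9°. Next is the pin, moving gently because fast moves let the tool's tilt drift.

```bash
python3 plan.py .4557 -.306 .05 -94.7 .03; python3 - <<'E'
from h import *
m=R.from_quat(manip.get_obs()['ee_rot']).as_matrix();print(m.round(3))
im=np.load("top3_im.npy");P=[]
for n in("top","side"):
    im=np.load(n+"3_im.npy");uv=(433,240) if n=="top" else (362,366)
    V,U=np.mgrid[uv[1]-25:min(400,uv[1]+26),uv[0]-25:uv[0]+26];m=im[V,U].min(-1)>130
    pts=np.array([atz(n,(u,v),.0055)[:2] for u,v in zip(U[m],V[m])]);pts=pts[np.linalg.norm(pts-np.median(pts,0),axis=1)<.07]
    e=pts[pts[:,0]<pts[:,0].min()+.028];s=pts[(pts[:,0]>.475)&(pts[:,0]<.525)]
    A=np.polyfit(s[:,0],s[:,1],1);print(n,"eye mid",((e.min(0)+e.max(0))/2).round(4),e.mean(0).round(4),"shank deg",np.degrees(np.arctan(A[0])).round(2),"y at .455",np.polyval(A,.455).round(4),"xrange",pts[:,0].min().round(4),pts[:,0].max().round(4))
E
```

```text
t15.42 tcp [0.5367, -0.144, 0.2073] yawY -83.96 F [-0.8, -0.6, 0.8] T [0.0, 0.02, 0.02] g 1.000 j7 -1.32
[-0.013, 0.0191, 0.0191, np.float64(1.34)]
[-0.0126, 0.0194, 0.0191, np.float64(1.34)]
[-0.0121, 0.0197, 0.0191, np.float64(1.34)]
[-0.0116, 0.02, 0.0191, np.float64(1.34)]
[-0.0112, 0.0203, 0.0191, np.float64(1.34)]
[-0.0107, 0.0205, 0.0191, np.float64(1.34)]
[-0.0102, 0.0208, 0.0191, np.float64(1.34)]
[-0.0097, 0.021, 0.0191, np.float64(1.34)]
[[ 0.994  0.105  0.041]
 [ 0.105 -0.994  0.008]
 [ 0.042 -0.004 -0.999]]
top eye mid [ 0.4433 -0.3012] [ 0.4452 -0.3019] shank deg 12.15 y at .455 -0.3094 xrange 0.4293 0.5656
side eye mid [ 0.4527 -0.3066] [ 0.4528 -0.3066] shank deg 4.49 y at .455 -0.3068 xrange 0.4388 0.5282
```

Call:
apply_moves --pt "-0.013 0.019 0.015 1.4 -1" --pt "-0.0125 0.0195 0.019 1.4 -1" --pt "-0.012 0.02 0.019 1.4 -1" --pt "-0.0115 0.02 0.019 1.4 -1" --pt "-0.011 0.02 0.019 1.4 0"

```text
clock: 15.83
position: [0.4927, -0.2396, 0.1153]
ee_rot: [1.0, -0.002, 0.026, -0.004]
ft_force: [0.3, -0.7, -0.0]
grip_width: 0.886
```

Call:
apply_moves --pt "-0.0105 0.02 0.019 1.4 0" --pt "-0.01 0.02 0.019 1.4 0" --pt "-0.005 0.01 0.01 0.6 0" --pt "0 0 0 0 0" --pt "0 0 0 0 0"

```text
clock: 16.25
position: [0.4643, -0.2911, 0.0597]
ee_rot: [0.999, -0.034, 0.023, -0.006]
ft_force: [0.6, -0.2, 1.4]
grip_width: 0.499
```

```bash
python3 plan.py .455 -.3066 0 -94.9 .015; python3 -c "
from plan import *
print(R.from_quat(manip.get_obs()['ee_rot']).as_matrix().round(3))"
```

```text
t16.25 tcp [0.4643, -0.2911, 0.0597] yawY -93.88 F [0.6, -0.2, 1.4] T [-0.03, 0.01, -0.03] g 0.499 j7 -1.18
[-0.0022, 0.0034, 0.0118, np.float64(0.2)]
[-0.0022, 0.0034, 0.0118, np.float64(0.2)]
[-0.0022, 0.0034, 0.0118, np.float64(0.2)]
[-0.0022, 0.0034, 0.0118, np.float64(0.2)]
[-0.0021, 0.0034, 0.0118, np.float64(0.2)]
[[ 0.997 -0.068  0.047]
 [-0.068 -0.998  0.01 ]
 [ 0.046 -0.013 -0.999]]
```

Call:
apply_moves --pt "-0.0022 0.0034 0.012 0.2 0" --pt "-0.0022 0.0034 0.012 0.2 0" --pt "-0.0022 0.0034 0.012 0.2 0" --pt "-0.0022 0.0034 0.012 0.2 0" --pt "-0.0015 0.0025 0.008 0.2 0"

```text
clock: 16.67
position: [0.4626, -0.3025, 0.0041]
ee_rot: [0.999, -0.038, 0.028, -0.005]
ft_force: [0.4, 0.2, -0.1]
grip_width: 0.493
```

Call:
apply_moves --pt "0 0 0 0 0"

```text
clock: 16.75
position: [0.4619, -0.3018, 0.0023]
ee_rot: [0.999, -0.038, 0.027, -0.006]
ft_force: [-0.6, 0.6, 0.4]
grip_width: 0.503
```

```bash
python3 - <<'E'
from plan import *
p,d=camera("side");save("m",p,(310,310,410,400),6)
E
python3 plan.py .455 -.3066 -.022 -94.9 .006
```

```text
t16.80 tcp [0.4623, -0.3016, 0.003] yawY -94.28 F [1.5, 0.1, 0.6] T [0.06, 0.04, 0.01] g 0.501 j7 -1.18
[-0.0017, 0.0012, 0.0049, np.float64(0.12)]
[-0.0017, 0.0012, 0.0049, np.float64(0.12)]
[-0.0016, 0.0012, 0.0049, np.float64(0.12)]
[-0.0016, 0.0012, 0.0049, np.float64(0.12)]
[-0.0016, 0.0012, 0.0049, np.float64(0.12)]
```

View pics/m.png

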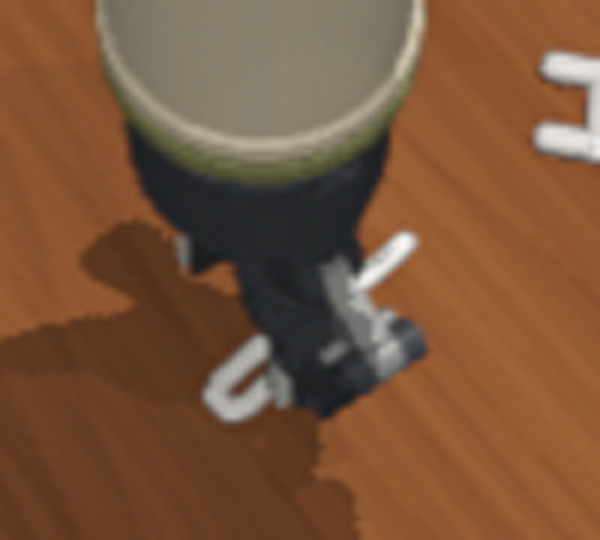

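The fingers straddle the eye, with the pin visible at crop (210–415, 235–415). I keep descending.

Call:
apply_moves --pt "-0.0015 0.0012 0.005 0.1 0" --pt "-0.0015 0.0012 0.005 0.1 0" --pt "-0.0012 0.0012 0.005 0.1 0" --pt "-0.001 0.0012 0.005 0.1 0" --pt "0 0 0.002 0 0"

```text
clock: 17.22
position: [0.4601, -0.3059, -0.019]
ee_rot: [0.999, -0.04, 0.029, -0.005]
ft_force: [-0.8, -1.1, -0.2]
grip_width: 0.497
```

Call:
apply_moves --pt "0 0 0 0 0"

```text
clock: 17.3
position: [0.4599, -0.3058, -0.0195]
ee_rot: [0.999, -0.04, 0.029, -0.005]
ft_force: [0.6, -0.2, 0.8]
grip_width: 0.499
```

```bash
python3 plan.py .457 -.3066 -.030 -94.9 .003
```

```text
t17.30 tcp [0.4599, -0.3058, -0.0195] yawY -94.60 F [0.6, -0.2, 0.8] T [0.01, 0.04, -0.03] g 0.499 j7 -1.18
[-0.0008, 0.0003, 0.0026, np.float64(0.08)]
[-0.0008, 0.0003, 0.0026, np.float64(0.08)]
[-0.0008, 0.0003, 0.0026, np.float64(0.08)]
[-0.0008, 0.0003, 0.0026, np.float64(0.08)]
```

Call:
apply_moves --pt "-0.001 0.0003 0.002 0.1 0.38" --pt "-0.001 0.0003 0.002 0 0.38" --pt "-0.001 0 0.001 0 0.38" --pt "0 0 0.001 0 0.38"

```text
clock: 17.63
position: [0.4572, -0.3063, -0.0258]
ee_rot: [0.999, -0.041, 0.029, -0.005]
ft_force: [-0.9, -0.1, 0.7]
grip_width: 0.312
```

Call:
apply_moves --pt "0 0 0.001 0 0.38" --pt "0 0 0.001 0 0.38"

```text
clock: 17.8
position: [0.4574, -0.3064, -0.0278]
ee_rot: [0.999, -0.041, 0.029, -0.005]
ft_force: [0.6, -0.1, 0.3]
grip_width: 0.305
```

Call:
apply_moves --pt "0 0 0.001 0 0.38"

```text
clock: 17.88
position: [0.4575, -0.3064, -0.0289]
ee_rot: [0.999, -0.041, 0.029, -0.005]
ft_force: [-0.5, -0.6, 0.4]
grip_width: 0.31
```

Call:
apply_moves --pt "0 0 0.001 0 0.38"

```text
clock: 17.97
position: [0.4577, -0.3064, -0.0299]
ee_rot: [0.999, -0.041, 0.029, -0.005]
ft_force: [-0.3, -0.4, 0.2]
grip_width: 0.308
```

Call:
apply_moves --pt "0 0 0.001 0 0.38"

```text
clock: 18.05
position: [0.4578, -0.3065, -0.0308]
ee_rot: [0.999, -0.041, 0.03, -0.005]
ft_force: [-3.8, 1.3, 12.5]
grip_width: 0.308
```

Call:
apply_moves --pt "0 0 0.001 0 0.38"

```text
clock: 18.13
position: [0.4579, -0.3066, -0.0309]
ee_rot: [0.999, -0.041, 0.029, -0.004]
ft_force: [-9.3, 5.5, 25.3]
grip_width: 0.309
```

Call:
apply_moves --pt "0 0 0 0 1" --pt "0 0 0 0 1" --pt "0 0 0 0 1" --pt "0 0 0 0 1" --squeeze 40

```text
clock: 18.47
position: [0.4587, -0.3081, -0.0296]
ee_rot: [0.999, -0.042, 0.03, -0.003]
ft_force: [-0.3, -0.3, -0.4]
grip_width: 0.195
```

```bash
python3 plan.py
```

```text
t18.47 tcp [0.4587, -0.3081, -0.0296] yawY -94.75 F [-0.3, -0.3, -0.4] T [0.05, 0.05, -0.03] g 0.195 j7 -1.18
```

Bench contact at reported -0.0308 confirms the +30 mm offset. The eye is gripped, opening about 17 mm. I lift and check the pin's attitude.

Call:
apply_moves --pt "0 0 -0.01 0 1" --pt "0 0 -0.015 0 1" --pt "0 0 -0.02 0 1" --pt "0 0 -0.025 0 1" --pt "0 0 -0.025 0 1" --squeeze 60

```text
clock: 18.88
position: [0.4489, -0.3049, 0.0642]
ee_rot: [0.999, -0.041, 0.025, -0.007]
ft_force: [0.3, -0.1, 0.4]
grip_width: 0.18
```

Call:
apply_moves --pt "0 0 -0.025 0 1" --pt "0 0 -0.025 0 1" --pt "0 0 -0.025 0 1" --pt "0 0 -0.01 0 1" --pt "0 0 0 0 1"

```text
clock: 19.3
position: [0.4453, -0.306, 0.161]
ee_rot: [0.999, -0.04, 0.028, -0.005]
ft_force: [-0.2, -0.1, -0.9]
grip_width: 0.179
```

```bash
cat > pinpose.py <<'E'
from plan import *
def pinpose(show=None):
    o=st();m=R.from_quat(o["ee_rot"]).as_matrix();print("toolx z %.3f tooly z %.3f"%(m[2,0],m[2,1]))
    g=np.array(o["position"])+[0,0,.033]
    for n in("side","top"):
        p,d=camera(n);P=cloud(n,np.where(d>0,d,np.nan));c=p.astype(int)
        m=(p.min(-1)>115)&(np.abs(P[...,2]-g[2])<.02)&(np.abs(P[...,1]-g[1])<.03)&(P[...,0]>g[0]+.022)&(P[...,0]<g[0]+.085)
        Q=P[m]
        if len(Q)<12: print(n,"few",len(Q)); 
        else:
            # image-line based: ray fit on plane z=g
            A=np.polyfit(Q[:,0],Q[:,1],1);B=np.polyfit(Q[:,0],Q[:,2],1)
            x0=g[0]
            print(n,len(Q),"x %.4f..%.4f"%(Q[:,0].min(),Q[:,0].max()),"dir %.2f pitch %.2f"%(np.degrees(np.arctan(A[0])),np.degrees(np.arctan(B[0]))),"at grip y %.4f z %.4f"%(np.polyval(A,x0),np.polyval(B,x0)),"tip y %.4f z %.4f"%(np.polyval(A,x0+.074),np.polyval(B,x0+.074)),"axis z= surf-~.003")
        if show and n=="side":
            u,v=proj(n,g+[.03,0,0]).astype(int);save(show,p,(max(0,u-50),max(0,v-40),u+50,min(400,v+40)),7)
if __name__=="__main__": pinpose(*sys.argv[1:])
E
python3 pinpose.py n1
```

```text
t19.30 tcp [0.4453, -0.306, 0.161] yawY -94.61 F [-0.2, -0.1, -0.9] T [0.05, 0.02, 0.01] g 0.179 j7 -1.12
toolx z 0.056 tooly z -0.013
side 77 x 0.4815..0.5162 dir 0.01 pitch -0.03 at grip y -0.3084 z 0.1963 tip y -0.3084 z 0.1962 axis z= surf-~.003
top 63 x 0.4686..0.5162 dir -2.37 pitch 1.04 at grip y -0.3038 z 0.1959 tip y -0.3068 z 0.1973 axis z= surf-~.003
```

View pics/n1.png

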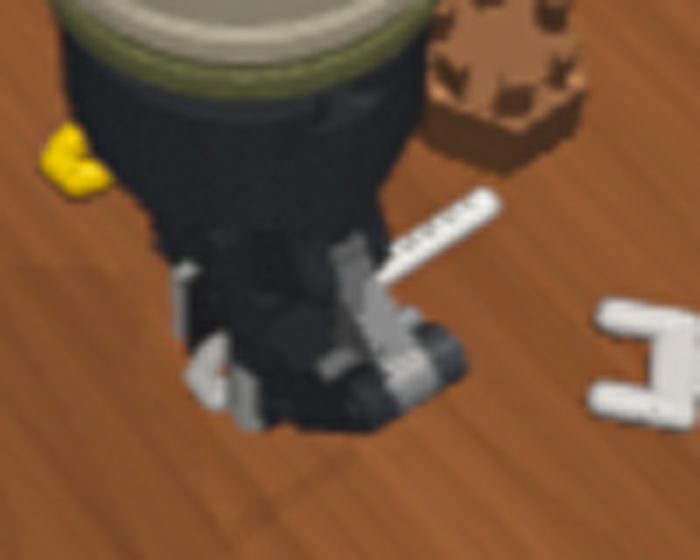

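The grip turned the pin slightly: its direction is now about -1° and it is level to within 1°. I carry it gently to a pre-insertion pose on the robot side of the hub.

```bash
python3 plan.py .4597 .1175 .16 -97.8 .027
```

```text
t19.40 tcp [0.4445, -0.3054, 0.1584] yawY -94.60 F [-0.2, 1.2, -0.9] T [0.04, 0.08, -0.02] g 0.182 j7 -1.12
[-0.0012, -0.0264, 0.0002, np.float64(0.2)]
[-0.0013, -0.0264, 0.0002, np.float64(0.2)]
[-0.0014, -0.0264, 0.0002, np.float64(0.2)]
[-0.0015, -0.0264, 0.0002, np.float64(0.2)]
[-0.0016, -0.0264, 0.0002, np.float64(0.2)]
[-0.0017, -0.0264, 0.0002, np.float64(0.2)]
[-0.0017, -0.0264, 0.0002, np.float64(0.2)]
[-0.0018, -0.0264, 0.0002, np.float64(0.2)]
[-0.0019, -0.0264, 0.0002, np.float64(0.2)]
[-0.002, -0.0264, 0.0002, np.float64(0.2)]
[-0.0021, -0.0264, 0.0002, np.float64(0.2)]
[-0.0022, -0.0264, 0.0002, np.float64(0.2)]
[-0.0023, -0.0263, 0.0002, np.float64(0.2)]
[-0.0024, -0.0263, 0.0002, np.float64(0.2)]
[-0.0025, -0.0263, 0.0002, np.float64(0.2)]
[-0.0026, -0.0263, 0.0002, np.float64(0.2)]
```

Call:
apply_moves --pt "-0.0012 -0.015 -0.003 0.2 1" --pt "-0.0013 -0.022 0 0.2 1" --pt "-0.0014 -0.0264 0 0.2 1" --pt "-0.0015 -0.0264 0 0.2 1" --pt "-0.0016 -0.0264 0 0.2 1"

```text
clock: 19.82
position: [0.4423, -0.1889, 0.1532]
ee_rot: [0.998, -0.054, 0.021, -0.009]
ft_force: [0.7, -0.6, -0.1]
grip_width: 0.175
```

Call:
apply_moves --pt "-0.0017 -0.0264 0 0.2 1" --pt "-0.0017 -0.0264 0 0.2 1" --pt "-0.0018 -0.0264 0 0.2 1" --pt "-0.0019 -0.0264 0 0.2 1" --pt "-0.002 -0.0264 0 0.2 1"

```text
clock: 20.23
position: [0.4424, -0.049, 0.146]
ee_rot: [0.998, -0.064, 0.013, -0.011]
ft_force: [0.3, 0.0, -0.2]
grip_width: 0.185
```

Call:
apply_moves --pt "-0.002 -0.0264 0 0.2 1" --pt "-0.002 -0.0264 0 0.2 1" --pt "-0.002 -0.0264 0 0.2 1" --pt "-0.002 -0.022 0 0.2 1" --pt "-0.002 -0.015 0 0.2 1"

```text
clock: 20.65
position: [0.4416, 0.0759, 0.1398]
ee_rot: [0.997, -0.071, 0.006, -0.012]
ft_force: [-0.1, -1.1, -0.2]
grip_width: 0.183
```

```bash
python3 plan.py .4597 .1175 .16 -97.8 .02; python3 pinpose.py
```

```text
t20.65 tcp [0.4416, 0.0759, 0.1398] yawY -98.16 F [-0.1, -1.1, -0.2] T [0.04, 0.06, -0.07] g 0.183 j7 -1.96
[0.0041, -0.0147, -0.0063, np.float64(-0.12)]
[0.0041, -0.0147, -0.0063, np.float64(-0.12)]
[0.0041, -0.0147, -0.0063, np.float64(-0.12)]
t20.65 tcp [0.4416, 0.0759, 0.1398] yawY -98.16 F [-0.1, -1.1, -0.2] T [0.04, 0.06, -0.07] g 0.183 j7 -1.96
toolx z 0.011 tooly z -0.025
side 68 x 0.4650..0.5137 dir -4.94 pitch -2.61 at grip y 0.0735 z 0.1747 tip y 0.0671 z 0.1713 axis z= surf-~.003
top 34 x 0.4871..0.5138 dir -1.48 pitch -3.19 at grip y 0.0749 z 0.1768 tip y 0.0730 z 0.1727 axis z= surf-~.003
```

Pin pitch is now about -2.7°, since the tool tilt drifted back while moving in +y. I test whether a quick -y stroke and a slow return restore it.

Call:
apply_moves --pt "0 0.04 -0.002 0 1" --pt "0 0.04 -0.002 0 1" --pt "0 0.04 -0.002 0 1" --pt "0 0 0 0 1"

```text
clock: 21.08
position: [0.421, -0.0451, 0.1374]
ee_rot: [0.998, -0.066, 0.002, -0.013]
ft_force: [-0.9, 0.0, 0.1]
grip_width: 0.186
```

```bash
python3 -c "
from plan import *
o=st();print(R.from_quat(o['ee_rot']).as_matrix()[2].round(3))"
```

```text
t21.08 tcp [0.421, -0.0451, 0.1374] yawY -97.52 F [-0.9, 0.0, 0.1] T [-0.08, 0.02, 0.03] g 0.186 j7 -1.64
[ 0.002 -0.027 -1.   ]
```

Call:
apply_moves --pt "0 -0.012 0 0 1" --pt "0 -0.012 0 0 1" --pt "0 -0.012 0 0 1" --pt "0 -0.012 0 0 1" --pt "0 -0.012 0 0 1"

```text
clock: 21.5
position: [0.425, 0.0113, 0.1332]
ee_rot: [0.997, -0.072, -0.003, -0.014]
ft_force: [-0.4, -0.7, 0.0]
grip_width: 0.184
```

```bash
python3 -c "
from plan import *
o=st();print(R.from_quat(o['ee_rot']).as_matrix()[2].round(3))"
```

```text
t21.50 tcp [0.425, 0.0113, 0.1332] yawY -98.29 F [-0.4, -0.7, 0.0] T [-0.05, -0.01, -0.01] g 0.184 j7 -1.79
[-0.008 -0.027 -1.   ]
```

```bash
python3 -c "
from plan import *
o=st();print(np.round(o['joint_pos'],3))"
```

```text
t21.50 tcp [0.425, 0.0113, 0.1332] yawY -98.29 F [-0.4, -0.7, 0.0] T [-0.05, -0.01, -0.01] g 0.184 j7 -1.79
[ 0.443 -0.03  -0.536  2.017 -0.048  1.152 -1.789]
```

Call:
apply_moves --pt "0 0 0 0 1" --pt "0 0 0 0 1" --pt "0 0 0 0 1"

```text
clock: 21.75
position: [0.4236, 0.0143, 0.131]
ee_rot: [0.997, -0.07, -0.005, -0.014]
ft_force: [0.2, -0.4, -0.1]
grip_width: 0.182
```

```bash
python3 -c "
from plan import *
o=st();print(np.round(o['joint_pos'],3));print(R.from_quat(o['ee_rot']).as_matrix()[2].round(3))"
```

```text
t21.75 tcp [0.4236, 0.0143, 0.131] yawY -98.01 F [0.2, -0.4, -0.1] T [-0.02, -0.01, 0.04] g 0.182 j7 -1.79
[ 0.439 -0.027 -0.539  2.019 -0.048  1.151 -1.791]
[-0.012 -0.028 -1.   ]
```

Call:
apply_moves --pt "0 -0.012 0 0 1" --pt "0 -0.012 0 0 1" --pt "0 -0.012 0 0 1" --pt "0 0 0 0 1"

```text
clock: 22.08
position: [0.4278, 0.048, 0.1306]
ee_rot: [0.997, -0.072, -0.006, -0.014]
ft_force: [-0.8, -0.1, -0.0]
grip_width: 0.177
```

```bash
python3 -c "
from plan import *
o=st();print(np.round(o['joint_pos'],3));print(R.from_quat(o['ee_rot']).as_matrix()[2].round(3))"
```

```text
t22.08 tcp [0.4278, 0.048, 0.1306] yawY -98.28 F [-0.8, -0.1, -0.0] T [-0.03, 0.02, 0.01] g 0.177 j7 -1.88
[ 0.4   -0.008 -0.581  2.003 -0.038  1.15  -1.88 ]
[-0.014 -0.027 -1.   ]
```

Call:
apply_moves --pt "0 0 -0.02 0 1" --pt "0 0 -0.02 0 1" --pt "0 0 0 0 1"

```text
clock: 22.33
position: [0.4266, 0.0444, 0.1701]
ee_rot: [0.997, -0.072, -0.008, -0.014]
ft_force: [0.5, -0.1, 0.9]
grip_width: 0.18
```

```bash
python3 -c "
from plan import *
o=st();print(R.from_quat(o['ee_rot']).as_matrix()[2].round(4))"
```

```text
t22.33 tcp [0.4266, 0.0444, 0.1701] yawY -98.31 F [0.5, -0.1, 0.9] T [-0.05, -0.03, -0.02] g 0.180 j7 -1.85
[-0.0184 -0.0262 -0.9995]
```

Call:
apply_moves --pt "0.012 -0.02 0 0 1" --pt "0.012 -0.02 0 0 1" --pt "0.004 -0.02 0 0 1" --pt "0 0 0 0 1"

```text
clock: 22.67
position: [0.4649, 0.0953, 0.1706]
ee_rot: [0.997, -0.076, -0.007, -0.013]
ft_force: [-0.1, -0.1, -0.3]
grip_width: 0.183
```

```bash
python3 plan.py .4597 .1175 .165 -97.8 .02;python3 pinpose.py
```

```text
t22.67 tcp [0.4649, 0.0953, 0.1706] yawY -98.79 F [-0.1, -0.1, -0.3] T [0.01, 0.08, -0.0] g 0.183 j7 -2.02
[-0.0042, -0.0105, 0.0031, np.float64(-0.49)]
[-0.0041, -0.0105, 0.0031, np.float64(-0.49)]
t22.67 tcp [0.4649, 0.0953, 0.1706] yawY -98.79 F [-0.1, -0.1, -0.3] T [0.01, 0.08, -0.0] g 0.183 j7 -2.02
toolx z -0.017 tooly z -0.024
side 66 x 0.4872..0.5374 dir -4.69 pitch -4.90 at grip y 0.0924 z 0.2057 tip y 0.0863 z 0.1994 axis z= surf-~.003
top few 0
```

Pitch is now -4.9°, too much for the hole's clearance. I set the pin back flat on clear bench near (0.47, -0.03), regrip it level, and then make only a short transfer.

Call:
apply_moves --pt "0 0.025 0.015 0 1" --pt "0 0.025 0.03 0 1" --pt "0 0.025 0.03 0 1" --pt "0 0.025 0.03 0 1" --pt "0 0.02 0.03 0 1"

```text
clock: 23.18
position: [0.446, -0.0289, 0.033]
ee_rot: [0.997, -0.076, -0.002, -0.011]
ft_force: [1.1, -0.1, -0.1]
grip_width: 0.179
```

```bash
python3 plan.py .47 -.03 -.017 -98 .02; python3 -c "
from plan import *
o=st();print(R.from_quat(o['ee_rot']).as_matrix()[2].round(4))"
```

```text
t23.18 tcp [0.446, -0.0289, 0.033] yawY -98.73 F [1.1, -0.1, -0.1] T [-0.07, -0.04, -0.01] g 0.179 j7 -1.80
[0.008, -0.0005, 0.0166, np.float64(-0.24)]
[0.008, -0.0004, 0.0166, np.float64(-0.24)]
[0.008, -0.0004, 0.0166, np.float64(-0.24)]
t23.18 tcp [0.446, -0.0289, 0.033] yawY -98.73 F [1.1, -0.1, -0.1] T [-0.07, -0.04, -0.01] g 0.179 j7 -1.80
[-0.0052 -0.0221 -0.9997]
```

Call:
apply_moves --pt "0.008 0 0.014 0 1" --pt "0.008 0 0.014 0 1" --pt "0.006 0 0.014 0 1" --pt "0 0 0.005 0 1" --squeeze 20

```text
clock: 23.52
position: [0.4586, -0.0441, -0.0229]
ee_rot: [0.996, -0.083, -0.007, -0.009]
ft_force: [-0.8, 0.8, -0.3]
grip_width: 0.187
```

Call:
apply_moves --pt "0 0 0.002 0 1" --pt "0 0 0.002 0 1"

```text
clock: 23.68
position: [0.4568, -0.0457, -0.0278]
ee_rot: [0.996, -0.084, -0.008, -0.009]
ft_force: [0.2, 0.9, 1.9]
grip_width: 0.183
```

Call:
apply_moves --pt "0 0 0.002 0 1"

```text
clock: 23.77
position: [0.4568, -0.0459, -0.0293]
ee_rot: [0.996, -0.084, -0.008, -0.008]
ft_force: [-2.5, 0.9, 4.6]
grip_width: 0.184
```

```bash
python3 -c "
from plan import *
o=st();print(R.from_quat(o['ee_rot']).as_matrix()[2].round(4))"
```

```text
t23.77 tcp [0.4568, -0.0459, -0.0293] yawY -99.67 F [-2.5, 0.9, 4.6] T [0.23, 0.11, 0.07] g 0.184 j7 -1.86
[-0.0176 -0.0154 -0.9997]
```

Call:
apply_moves --pt "0 0 0 0 0.4" --pt "0 0 0 0 0.4" --pt "0 0 0 0 0.4"

```text
clock: 24.02
position: [0.457, -0.0462, -0.0279]
ee_rot: [0.996, -0.084, -0.007, -0.008]
ft_force: [0.3, -0.5, -0.6]
grip_width: 0.301
```

Call:
apply_moves --pt "0 0 0 0 1" --pt "0 0 0 0 1" --pt "0 0 0 0 1" --pt "0 0 0 0 1" --squeeze 40

```text
clock: 24.35
position: [0.4575, -0.0463, -0.0269]
ee_rot: [0.996, -0.084, -0.006, -0.008]
ft_force: [0.5, 0.4, 1.2]
grip_width: 0.188
```

Call:
apply_moves --pt "0 0 0 0 1" --pt "0 0 0 0 1" --squeeze 90

```text
clock: 24.52
position: [0.4575, -0.0463, -0.0269]
ee_rot: [0.996, -0.084, -0.006, -0.008]
ft_force: [0.4, -1.3, -0.6]
grip_width: 0.161
```

```bash
python3 pinpose.py
```

```text
t24.52 tcp [0.4575, -0.0463, -0.0269] yawY -99.61 F [0.4, -1.3, -0.6] T [-0.04, -0.03, -0.04] g 0.161 j7 -1.86
toolx z -0.014 tooly z -0.014
side 63 x 0.4916..0.5325 dir -5.99 pitch -3.77 at grip y -0.0506 z 0.0073 tip y -0.0584 z 0.0024 axis z= surf-~.003
top 26 x 0.5164..0.5333 dir -1.60 pitch -9.32 at grip y -0.0556 z 0.0143 tip y -0.0576 z 0.0021 axis z= surf-~.003
```

Grip is 2.7 mm too high on the eye's rounding. I redo it with the tips on the bench.

Call:
apply_moves --pt "0 0 0 0 0.4" --pt "0 0 0 0 0.4" --pt "0 0 0.001 0 0.4" --pt "0 0 0.001 0 0.4" --squeeze 30

```text
clock: 24.95
position: [0.4576, -0.0462, -0.0289]
ee_rot: [0.996, -0.084, -0.006, -0.008]
ft_force: [-0.2, -0.2, -0.1]
grip_width: 0.299
```

Call:
apply_moves --pt "0 0 0.001 0 0.4" --pt "0 0 0.001 0 0.4"

```text
clock: 25.12
position: [0.4576, -0.0462, -0.031]
ee_rot: [0.996, -0.084, -0.006, -0.008]
ft_force: [-5.0, 0.6, 20.6]
grip_width: 0.301
```

Call:
apply_moves --pt "0 0 0.001 0 0.4" --pt "0 0 0.001 0 0.4"

```text
clock: 25.28
position: [0.4577, -0.0463, -0.0311]
ee_rot: [0.996, -0.084, -0.007, -0.007]
ft_force: [-8.5, 1.1, 24.4]
grip_width: 0.302
```

```bash
python3 pinpose.py q1
```

```text
t25.28 tcp [0.4577, -0.0463, -0.0311] yawY -99.63 F [-8.5, 1.1, 24.4] T [-0.06, 2.19, -0.13] g 0.302 j7 -1.87
toolx z -0.015 tooly z -0.013
side 62 x 0.4933..0.5328 dir -7.57 pitch -3.41 at grip y -0.0490 z 0.0069 tip y -0.0588 z 0.0024 axis z= surf-~.003
top 26 x 0.5164..0.5334 dir -1.96 pitch -13.31 at grip y -0.0551 z 0.0192 tip y -0.0577 z 0.0017 axis z= surf-~.003
```

View pics/q1.png

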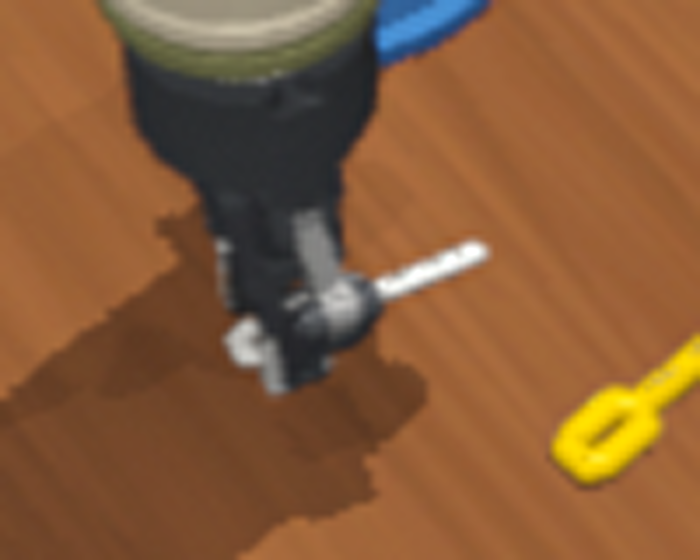

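Call:
apply_moves --pt "0 0 0 0 1" --pt "0 0 0 0 1" --pt "0 0 0 0 1" --pt "0 0 0 0 1" --squeeze 30

```text
clock: 25.72
position: [0.4583, -0.0471, -0.0302]
ee_rot: [0.996, -0.084, -0.006, -0.006]
ft_force: [0.4, -0.0, -0.1]
grip_width: 0.195
```

Call:
apply_moves --pt "0 0 0.001 0 1" --pt "0 0 0 0 1" --squeeze 60

```text
clock: 25.88
position: [0.4584, -0.0472, -0.0301]
ee_rot: [0.996, -0.084, -0.006, -0.006]
ft_force: [0.0, 0.7, -0.2]
grip_width: 0.182
```

Call:
apply_moves --pt "0 0 -0.005 0 1" --pt "0 0 -0.008 0 1" --pt "0 0 -0.008 0 1" --pt "0 0 -0.008 0 1" --pt "0 0 0 0 1"

```text
clock: 26.3
position: [0.4584, -0.0471, 0.0012]
ee_rot: [0.996, -0.084, -0.007, -0.006]
ft_force: [0.3, -0.8, 0.3]
grip_width: 0.182
```

```bash
python3 pinpose.py
```

```text
t26.30 tcp [0.4584, -0.0471, 0.0012] yawY -99.62 F [0.3, -0.8, 0.3] T [-0.03, -0.07, 0.0] g 0.182 j7 -1.84
toolx z -0.015 tooly z -0.011
side 50 x 0.4939..0.5291 dir -9.95 pitch 2.18 at grip y -0.0483 z 0.0340 tip y -0.0612 z 0.0368 axis z= surf-~.003
top 12 x 0.5180..0.5291 dir -13.88 pitch -11.71 at grip y -0.0414 z 0.0519 tip y -0.0597 z 0.0366 axis z= surf-~.003
```

Call:
apply_moves --pt "0 -0.01 -0.012 0 1" --pt "0 -0.01 -0.012 0 1" --pt "0 -0.01 -0.012 0 1" --pt "0 -0.01 -0.012 0 1" --pt "0 -0.01 -0.012 0 1"

```text
clock: 26.82
position: [0.4635, 0.0006, 0.0588]
ee_rot: [0.996, -0.086, -0.011, -0.006]
ft_force: [0.5, 0.2, 0.3]
grip_width: 0.183
```

Call:
apply_moves --pt "0 -0.01 -0.012 0 1" --pt "0 -0.01 -0.012 0 1" --pt "0 -0.01 -0.012 0 1" --pt "0 -0.01 -0.012 0 1" --pt "0 -0.01 -0.012 0 1"

```text
clock: 27.23
position: [0.472, 0.0512, 0.1204]
ee_rot: [0.996, -0.086, -0.013, -0.006]
ft_force: [0.5, -0.7, -0.5]
grip_width: 0.179
```

```bash
python3 pinpose.py;  python3 plan.py .4597 .1175 .135 -97.8 .014
```

```text
t27.23 tcp [0.472, 0.0512, 0.1204] yawY -99.91 F [0.5, -0.7, -0.5] T [-0.03, -0.06, 0.05] g 0.179 j7 -1.99
toolx z -0.027 tooly z -0.009
side 61 x 0.4951..0.5429 dir -9.69 pitch -0.93 at grip y 0.0494 z 0.1552 tip y 0.0368 z 0.1540 axis z= surf-~.003
top few 0
t27.33 tcp [0.4734, 0.0525, 0.1215] yawY -99.77 F [0.5, 0.4, 0.1] T [0.02, -0.03, 0.01] g 0.184 j7 -1.98
[-0.005, -0.0124, -0.0025, np.float64(-0.39)]
[-0.0049, -0.0124, -0.0025, np.float64(-0.39)]
[-0.0048, -0.0124, -0.0025, np.float64(-0.39)]
[-0.0047, -0.0125, -0.0025, np.float64(-0.39)]
[-0.0046, -0.0125, -0.0025, np.float64(-0.39)]
```

Call:
apply_moves --pt "-0.005 -0.01 -0.002 -1.1 1" --pt "-0.005 -0.012 -0.002 -1.1 1" --pt "-0.005 -0.012 -0.002 -1.1 1" --pt "-0.004 -0.012 -0.002 -1.1 1" --pt "-0.003 -0.01 -0.002 -1 1"

```text
clock: 27.75
position: [0.4557, 0.1121, 0.1297]
ee_rot: [0.999, -0.036, -0.014, -0.006]
ft_force: [-0.4, -0.1, -0.3]
grip_width: 0.185
```

Call:
apply_moves --pt "0 -0.004 0 0 1" --pt "0 0 0 0 1"

```text
clock: 27.92
position: [0.455, 0.1199, 0.13]
ee_rot: [0.999, -0.033, -0.014, -0.006]
ft_force: [0.6, -0.1, -0.5]
grip_width: 0.184
```

```bash
cat > align.py <<'E'
from plan import *
from meas import avg
def al(k=4,show=None):
    o=st();m=R.from_quat(o["ee_rot"]).as_matrix();print("toolx z %.3f tooly z %.3f"%(m[2,0],m[2,1]))
    g=np.array(o["position"])+[0,0,.0336];h=np.radians(-4.4);ax={"side":np.array([.5688,.1086]),"top":np.array([.5693,.1091])}
    for n in("side","top"):
        im,d=avg(n,k);P=cloud(n,d)
        m=(im.min(-1)>115)&(np.abs(P[...,2]-g[2])<.015)&(np.abs(P[...,1]-g[1])<.03)&(P[...,0]>g[0]+.022)&(P[...,0]<min(g[0]+.085,.545))
        if m.sum()<12: print(n,"few",m.sum()); continue
        V,U=np.nonzero(m);B=np.polyfit(P[m][:,0],P[m][:,2],1);zs=np.polyval(B,P[m][:,0].mean())
        w=im[m].mean(-1)
        X=np.array([atz(n,(u,v),zs)[:2] for u,v in zip(U,V)]);mu=X.mean(0);_,_,vt=np.linalg.svd(X-mu);a=vt[0]*np.sign(vt[0][0])
        for _ in range(3):
            s=(X-mu)@a;t=(X-mu)@[-a[1],a[0]];bins=np.round(s/.003);c=np.array([[s[bins==b].mean(),t[bins==b].mean()] for b in np.unique(bins) if (bins==b).sum()>=3])
            A=np.polyfit(c[:,0],c[:,1],1)
        ang=np.degrees(np.arctan2(a[1],a[0])+np.arctan(A[0]));mu=mu+A[1]*np.array([-a[1],a[0]]);dd=np.array([np.cos(np.radians(ang)),np.sin(np.radians(ang))])
        tip=mu+dd*s.max();nrm=np.array([-np.sin(h),np.cos(h)])
        print(n,m.sum(),"dir %.2f pitch %.2f"%(ang,np.degrees(np.arctan(B[0]))),"tip",tip.round(4),"z surf tip %.4f"%np.polyval(B,tip[0]),"zmean %.4f"%zs,"lateral of tip (+y) %.4f"%((tip-ax[n])@nrm),"tip to axis %.4f"%((ax[n]-tip)@[np.cos(h),np.sin(h)]))
        if show==n:
            u,v=proj(n,[.545,.108,.155]).astype(int);save("al_"+n+str(int(o["clock"]*10)),im.clip(0,255).astype(np.uint8),(u-45,v-35,u+45,v+35),7)
if __name__=="__main__": al(4,*sys.argv[1:])
E
python3 align.py side; ls pics | grep al_
```

```text
t27.92 tcp [0.455, 0.1199, 0.13] yawY -93.75 F [0.6, -0.1, -0.5] T [0.0, 0.01, -0.03] g 0.184 j7 -2.02
toolx z -0.027 tooly z -0.011
side 55 dir -4.25 pitch -1.20 tip [0.5271 0.1126] z surf tip 0.1633 zmean 0.1638 lateral of tip (+y) 0.0008 tip to axis 0.0419
top few 0
al_side279.png
```

Pin direction is -4.25° and pitch -1.2°. After allowing for the view of a round shank, it lies about 2.6 mm too far in +y and about 7 mm high. I correct that now.

Call:
apply_moves --pt "0.002 0.0013 0.0035 0 1" --pt "0.002 0.0013 0.003 0 1" --pt "0.002 0 0.001 0 1" --pt "0 0 0 0 1"

```text
clock: 28.65
position: [0.4618, 0.1138, 0.1213]
ee_rot: [0.999, -0.035, -0.013, -0.006]
ft_force: [0.3, -0.2, -0.1]
grip_width: 0.184
```

```bash
python3 align.py side; ls pics | grep al_
```

```text
t28.65 tcp [0.4618, 0.1138, 0.1213] yawY -94.03 F [0.3, -0.2, -0.1] T [-0.0, -0.01, -0.01] g 0.184 j7 -2.02
toolx z -0.027 tooly z -0.011
side 71 dir -16.03 pitch -9.90 tip [0.5433 0.0998] z surf tip 0.1486 zmean 0.1536 lateral of tip (+y) -0.0107 tip to axis 0.0248
top few 0
al_side279.png
al_side286.png
```

Call:
apply_moves --pt "0 -0.0025 0 0 1" --pt "0 -0.0007 0 0 1" --pt "0 0 0 0 1" --pt "0 0 0 0 1"

```text
clock: 29.38
position: [0.4619, 0.1179, 0.1221]
ee_rot: [0.999, -0.035, -0.013, -0.006]
ft_force: [0.2, -0.4, 0.1]
grip_width: 0.183
```

```bash
sed -i 's/<min(g\[0\]+.085,.545))/<min(g[0]+.0735,.538))/; s/P\[...,2\]-g\[2\])<.015/P[...,2]-g[2])<.008/; s/P\[...,1\]-g\[1\])<.03)/P[...,1]-g[1]+.07*(P[...,0]-g[0]))<.009)/' align.py; python3 align.py side; ls pics | grep al_
```

```text
t29.38 tcp [0.4619, 0.1179, 0.1221] yawY -93.98 F [0.2, -0.4, 0.1] T [0.01, -0.03, -0.03] g 0.183 j7 -2.03
toolx z -0.026 tooly z -0.011
side 58 dir -4.22 pitch -0.89 tip [0.5333 0.1109] z surf tip 0.1558 zmean 0.1562 lateral of tip (+y) -0.0005 tip to axis 0.0356
top few 0
al_side279.png
al_side286.png
al_side293.png
```

Call:
apply_moves --pt "0.002 0.001 0 0 1" --pt "0.003 0 0 0 1" --pt "0.003 0 0 0 1" --pt "0 0 0 0 1"

```text
clock: 30.12
position: [0.4707, 0.1158, 0.1219]
ee_rot: [0.999, -0.035, -0.013, -0.006]
ft_force: [-1.4, -0.5, -1.4]
grip_width: 0.182
```

```bash
cat > ck.py <<'E'
from plan import *
o=st();p=o["position"];m=R.from_quat(o["ee_rot"]).as_matrix()
dirn=yawy(o)+89.6; L=.5698-p[0]
print("pin dir %.2f"%dirn,"lateral at spindle %.4f"%(p[1]+L*np.tan(np.radians(dirn))-.1086),"pin z at grip %.4f tip %.4f"%(p[2]+.0336,p[2]+.0336+(m[2,0]+.012-.003*0)*.073*1.0 if 0 else p[2]+.0336+(m[2,0]+.0145)*.073),"tip->axis %.4f"%(.0356-(p[0]-.4619)/.997))
E
python3 ck.py
```

```text
t30.12 tcp [0.4707, 0.1158, 0.1219] yawY -94.01 F [-1.4, -0.5, -1.4] T [0.0, -0.05, -0.06] g 0.182 j7 -2.03
pin dir -4.41 lateral at spindle -0.0005 pin z at grip 0.1555 tip 0.1546 tip->axis 0.0268
```

Call:
apply_moves --pt "0.002 -0.0003 0 0 1" --pt "0.002 0 0 0 1" --pt "0.002 0 0 0 1"

```text
clock: 30.37
position: [0.4772, 0.1157, 0.1216]
ee_rot: [0.999, -0.035, -0.013, -0.006]
ft_force: [0.4, -0.0, -0.0]
grip_width: 0.184
```

```bash
python3 ck.py
```

```text
t30.37 tcp [0.4772, 0.1157, 0.1216] yawY -94.01 F [0.4, -0.0, -0.0] T [-0.02, -0.03, -0.02] g 0.184 j7 -2.03
pin dir -4.41 lateral at spindle -0.0001 pin z at grip 0.1552 tip 0.1543 tip->axis 0.0202
```

Call:
apply_moves --pt "0.001 0 0 0 1" --pt "0.001 0 0 0 1"

```text
clock: 30.53
position: [0.4797, 0.1155, 0.1215]
ee_rot: [0.999, -0.035, -0.013, -0.006]
ft_force: [-0.4, -0.1, -0.1]
grip_width: 0.188
```

```bash
python3 ck.py
```

```text
t30.53 tcp [0.4797, 0.1155, 0.1215] yawY -94.02 F [-0.4, -0.1, -0.1] T [0.01, 0.01, -0.01] g 0.188 j7 -2.03
pin dir -4.42 lateral at spindle -0.0000 pin z at grip 0.1551 tip 0.1542 tip->axis 0.0178
```

Slot entered freely. Now small steps into the hole, with a force reading each time.

Call:
apply_moves --pt "0.0007 0 0 0 1" --pt "0.0007 0 0 0 1"

```text
clock: 30.7
position: [0.4812, 0.1155, 0.1214]
ee_rot: [0.999, -0.035, -0.013, -0.006]
ft_force: [0.2, -0.1, -0.1]
grip_width: 0.185
```

Call:
apply_moves --pt "0.0007 0 0 0 1"

```text
clock: 30.78
position: [0.482, 0.1154, 0.1214]
ee_rot: [0.999, -0.035, -0.013, -0.006]
ft_force: [-0.6, -0.8, 0.3]
grip_width: 0.185
```

Call:
apply_moves --pt "0.0007 0 0 0 1"

```text
clock: 30.87
position: [0.4827, 0.1154, 0.1213]
ee_rot: [0.999, -0.035, -0.013, -0.006]
ft_force: [0.9, -0.0, -0.1]
grip_width: 0.181
```

Call:
apply_moves --pt "0.0007 0 0 0 1"

```text
clock: 30.95
position: [0.4835, 0.1153, 0.1214]
ee_rot: [0.999, -0.035, -0.013, -0.006]
ft_force: [-0.2, 0.9, -0.5]
grip_width: 0.183
```

```bash
python3 ck.py
```

```text
t30.95 tcp [0.4835, 0.1153, 0.1214] yawY -94.01 F [-0.2, 0.9, -0.5] T [-0.04, -0.01, 0.01] g 0.183 j7 -2.04
pin dir -4.41 lateral at spindle 0.0000 pin z at grip 0.1550 tip 0.1541 tip->axis 0.0140
```

Call:
apply_moves --pt "0.0008 0 0 0 1" --pt "0.0008 0 0 0 1"

```text
clock: 31.12
position: [0.4852, 0.1152, 0.1213]
ee_rot: [0.999, -0.035, -0.013, -0.006]
ft_force: [-0.2, 0.3, -0.4]
grip_width: 0.184
```

Call:
apply_moves --pt "0.0008 0 0 0 1" --pt "0.0008 0 0 0 1"

```text
clock: 31.28
position: [0.487, 0.1151, 0.1213]
ee_rot: [0.999, -0.035, -0.013, -0.006]
ft_force: [0.3, 0.2, 0.2]
grip_width: 0.181
```

Call:
apply_moves --pt "0.0008 0 0 0 1" --pt "0.0008 0 0 0 1"

```text
clock: 31.45
position: [0.4887, 0.115, 0.1213]
ee_rot: [0.999, -0.035, -0.013, -0.006]
ft_force: [0.7, -0.2, -0.9]
grip_width: 0.181
```

Call:
apply_moves --pt "0.0008 0 0 0 1" --pt "0.0008 0 0 0 1"

```text
clock: 31.62
position: [0.4905, 0.1148, 0.1212]
ee_rot: [0.999, -0.035, -0.013, -0.006]
ft_force: [0.8, -0.3, -0.1]
grip_width: 0.185
```

```bash
python3 ck.py
```

```text
t31.62 tcp [0.4905, 0.1148, 0.1212] yawY -94.01 F [0.8, -0.3, -0.1] T [-0.02, -0.05, -0.0] g 0.185 j7 -2.04
pin dir -4.41 lateral at spindle 0.0001 pin z at grip 0.1548 tip 0.1540 tip->axis 0.0069
```

Call:
apply_moves --pt "0.0015 0 -0.0001 0 1" --pt "0.0015 0 0 0 1" --pt "0.0015 0 0 0 1"

```text
clock: 31.87
position: [0.4954, 0.1145, 0.1212]
ee_rot: [0.999, -0.035, -0.013, -0.006]
ft_force: [-0.8, 0.0, 0.1]
grip_width: 0.181
```

Call:
apply_moves --pt "0.0015 0 -0.0001 0 1" --pt "0.0015 0 0 0 1" --pt "0.0015 0 0 0 1"

```text
clock: 32.12
position: [0.5004, 0.1141, 0.1212]
ee_rot: [0.999, -0.035, -0.013, -0.006]
ft_force: [-0.4, -0.0, -0.7]
grip_width: 0.181
```

Call:
apply_moves --pt "0.0015 0 -0.0001 0 1" --pt "0.0015 0 0 0 1" --pt "0.0015 0 0 0 1"

```text
clock: 32.37
position: [0.5054, 0.1138, 0.1211]
ee_rot: [0.999, -0.035, -0.013, -0.006]
ft_force: [0.1, 0.3, 0.9]
grip_width: 0.183
```

Call:
apply_moves --pt "0.0015 0 -0.0001 0 1" --pt "0.0015 0 0 0 1" --pt "0.0015 0 0 0 1"

```text
clock: 32.62
position: [0.5104, 0.1134, 0.1211]
ee_rot: [0.999, -0.035, -0.013, -0.006]
ft_force: [0.3, -1.2, 0.2]
grip_width: 0.183
```

```bash
python3 ck.py
```

```text
t32.62 tcp [0.5104, 0.1134, 0.1211] yawY -94.01 F [0.3, -1.2, 0.2] T [0.06, -0.05, -0.01] g 0.183 j7 -2.04
pin dir -4.41 lateral at spindle 0.0002 pin z at grip 0.1547 tip 0.1539 tip->axis -0.0131
```

Call:
apply_moves --pt "0.0015 0 -0.0001 0 1" --pt "0.0015 0 0 0 1" --pt "0.0015 0 0 0 1"

```text
clock: 32.87
position: [0.5154, 0.113, 0.1211]
ee_rot: [0.999, -0.035, -0.013, -0.006]
ft_force: [0.2, -0.6, -1.0]
grip_width: 0.189
```

Call:
apply_moves --pt "0.0015 0 -0.0001 0 1" --pt "0.0015 0 0 0 1" --pt "0.0015 0 0 0 1"

```text
clock: 33.12
position: [0.5204, 0.1127, 0.1211]
ee_rot: [0.999, -0.035, -0.013, -0.006]
ft_force: [1.0, -0.4, 0.2]
grip_width: 0.181
```

Call:
apply_moves --pt "0.0015 0 -0.0001 0 1" --pt "0.0015 0 0 0 1" --pt "0.001 0 0 0 1"

```text
clock: 33.37
position: [0.5249, 0.1124, 0.121]
ee_rot: [0.999, -0.035, -0.013, -0.006]
ft_force: [-0.1, 0.1, -0.1]
grip_width: 0.184
```

Call:
apply_moves --pt "0.0007 0 0 0 1" --pt "0.0007 0 0 0 1"

```text
clock: 33.53
position: [0.5265, 0.1123, 0.121]
ee_rot: [0.999, -0.035, -0.013, -0.006]
ft_force: [-0.4, -1.4, -0.5]
grip_width: 0.184
```

Call:
apply_moves --pt "0.0007 0 0 0 1" --pt "0.0007 0 0 0 1"

```text
clock: 33.7
position: [0.5281, 0.1122, 0.1209]
ee_rot: [0.999, -0.035, -0.013, -0.006]
ft_force: [0.6, -0.0, 0.3]
grip_width: 0.18
```

```bash
python3 ck.py
```

```text
t33.70 tcp [0.5281, 0.1122, 0.1209] yawY -94.02 F [0.6, -0.0, 0.3] T [-0.05, -0.0, 0.05] g 0.180 j7 -2.05
pin dir -4.42 lateral at spindle 0.0003 pin z at grip 0.1545 tip 0.1536 tip->axis -0.0307
```

Call:
apply_moves --pt "0.0006 0 0 0 1" --pt "0.0006 0 0 0 1"

```text
clock: 33.87
position: [0.5294, 0.1121, 0.1209]
ee_rot: [0.999, -0.035, -0.013, -0.006]
ft_force: [-0.4, 0.8, -0.0]
grip_width: 0.18
```

Call:
apply_moves --pt "0.0006 0 0 0 1" --pt "0.0006 0 0 0 1"

```text
clock: 34.03
position: [0.5306, 0.112, 0.1209]
ee_rot: [0.999, -0.035, -0.013, -0.006]
ft_force: [0.0, -0.1, -0.1]
grip_width: 0.182
```

Call:
apply_moves --pt "0.0006 0 0 0 1"

```text
clock: 34.12
position: [0.5313, 0.1119, 0.1209]
ee_rot: [0.999, -0.035, -0.013, -0.006]
ft_force: [-0.3, -0.9, -0.9]
grip_width: 0.181
```

Call:
apply_moves --pt "0.0006 0 0 0 1"

```text
clock: 34.2
position: [0.5318, 0.1119, 0.1208]
ee_rot: [0.999, -0.035, -0.013, -0.006]
ft_force: [-2.0, -0.3, 1.7]
grip_width: 0.185
```

```bash
python3 ck.py; python3 - <<'E'
from h import *
p,d=camera("side");save("r",p,(235,140,335,215),7)
E
```

```text
t34.20 tcp [0.5318, 0.1119, 0.1208] yawY -94.02 F [-2.0, -0.3, 1.7] T [0.02, 0.47, -0.02] g 0.185 j7 -2.05
pin dir -4.42 lateral at spindle 0.0004 pin z at grip 0.1544 tip 0.1535 tip->axis -0.0346
```

View pics/r.png

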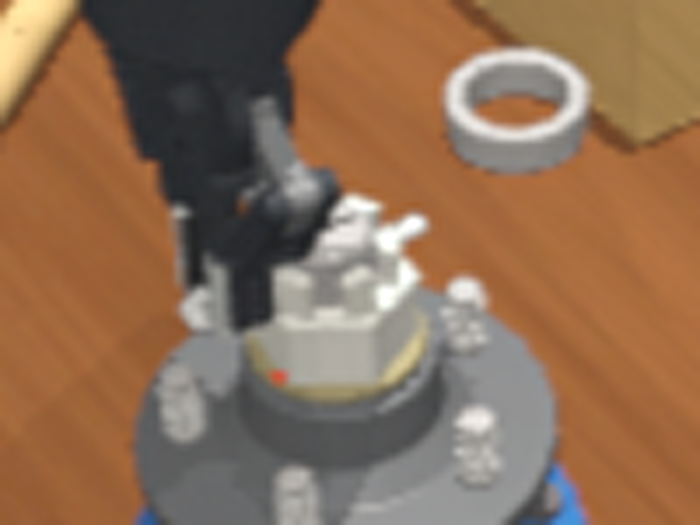

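The pin is through, and its tip shows on the far side at crop (415,225). Contact force is about 2 N at the expected shoulder position. One more light step, then release.

Call:
apply_moves --pt "0.0004 0 0 0 1"

```text
clock: 34.33
position: [0.5319, 0.1119, 0.1207]
ee_rot: [0.999, -0.035, -0.014, -0.006]
ft_force: [-3.1, -0.1, 2.2]
grip_width: 0.183
```

Call:
apply_moves --pt "0 0 0 0 0.5" --pt "0 0 0 0 0.2" --pt "0 0 0 0 0" --pt "0 0 0 0 0" --squeeze 20

```text
clock: 34.67
position: [0.5323, 0.1119, 0.1207]
ee_rot: [0.999, -0.035, -0.013, -0.006]
ft_force: [-0.3, 0.4, 0.4]
grip_width: 0.503
```

Call:
apply_moves --pt "-0.001 0 -0.006 0 0" --pt "-0.001 0 -0.012 0 0" --pt "-0.001 0 -0.02 0 0" --pt "-0.005 0 -0.03 0 0" --pt "-0.01 0 -0.03 0 0"

```text
clock: 35.08
position: [0.5141, 0.1108, 0.2195]
ee_rot: [0.999, -0.035, -0.018, -0.005]
ft_force: [1.2, 0.2, 0.7]
grip_width: 0.501
```

Call:
apply_moves --pt "-0.02 0.03 -0.01 0 0" --pt "-0.02 0.035 0 0 0" --pt "-0.01 0.038 0 0 0" --pt "0 0.038 0 0 0" --pt "0 0.038 0 0 0"

```text
clock: 35.5
position: [0.4531, -0.0582, 0.2438]
ee_rot: [1.0, -0.025, -0.009, -0.007]
ft_force: [1.6, -0.5, 0.1]
grip_width: 0.495
```

Call:
apply_moves --pt "0 0.02 0 0 0" --pt "0 0 0 0 0"

```text
clock: 35.67
position: [0.4505, -0.0871, 0.2464]
ee_rot: [0.999, -0.03, -0.007, -0.006]
ft_force: [1.3, -0.6, 0.2]
grip_width: 0.498
```

```bash
python3 - <<'E'
from flats import *
from plan import st
st();out=[]
for n,c in(("side",(278,178)),("top",(282,216))):
    im,d=avg(n,4);np.save(n+"4_im.npy",im);print(n,flats(n,d) if n=="side" else "")
    out.append(cv2.resize(im[c[1]-30:c[1]+30,c[0]-30:c[0]+30].astype(np.uint8),(400,400),interpolation=cv2.INTER_CUBIC))
    for th in("pin","pin_mid","washer_dot"):
        r=nets.place_of(n,th)
        for x in r[:2]: print(n,th,np.round(x["xy"],1),round(x["conf"],2),atz(n,x["xy"],.1545 if th!="washer_dot" else .1207).round(4))
cv2.imwrite("pics/s.png",np.hstack(out)[...,::-1])
E
```

```text
t35.67 tcp [0.4505, -0.0871, 0.2464] yawY -93.49 F [1.3, -0.6, 0.2] T [-0.04, 0.02, 0.03] g 0.498 j7 -1.52
side (array([-2.06, -0.11, -0.2 ]), np.float64(0.17), 12)
side pin [330.2 292. ] 0.52 [ 0.4722 -0.213   0.1545]
top 
top pin [280.4 220.1] 0.46 [0.5515 0.1116 0.1545]
top pin_mid [276.6 211.3] 0.41 [0.5735 0.1208 0.1545]
top washer_dot [285.5 228. ] 0.56 [0.5334 0.1008 0.1207]
```

View pics/s.png

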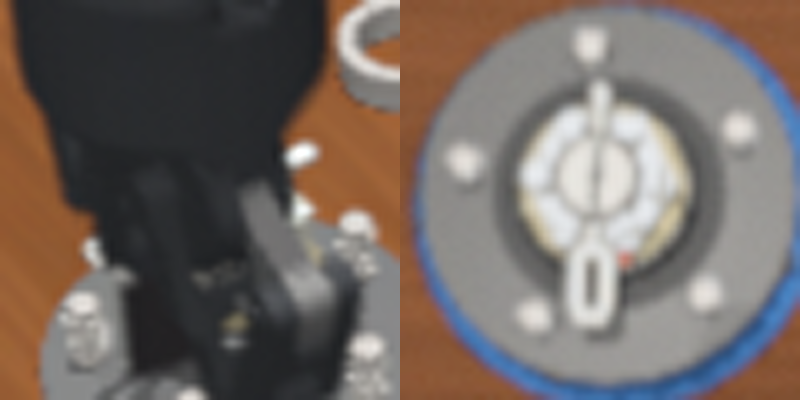

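```bash
python3 - <<'E'
from meas import *
e=atz("top",(280.5,235.2),.1575)[:2];t=atz("top",(282,198.3),.1575)[:2];print("eye end",e.round(4),"tip",t.round(4),"len",np.linalg.norm(t-e).round(4))
d=(t-e)/np.linalg.norm(t-e);print("dir",np.degrees(np.arctan2(d[1],d[0])).round(2),"mid from tip",(t-35e-3*d).round(4),"mid from eye",(e+53e-3*d).round(4),"axis .5693 .1091")
# brightness profile along pin beyond crown for subpixel tip
im=np.load("top4_im.npy");n=np.array([-d[1],d[0]])
for nm,rng in(("tip",np.arange(.026,.046,.001)),("eye",-np.arange(.040,.062,.001))):
    c=np.array([.5693,.1091]);u=np.array([np.cos(np.radians(-4.4)),np.sin(np.radians(-4.4))])
    v=[im[tuple(np.round(proj("top",[*(c+s*u),.157])[::-1]).astype(int))].mean() for s in rng];print(nm,[(round(s*1e3),int(x)) for s,x in zip(rng,v)])
for k in("","4"):
    print([ (round(x["conf"],2)) for x in []])
E
```

```text
eye end [0.5143 0.1115] tip [0.6053 0.1069] len 0.0911
dir -2.89 mid from tip [0.5703 0.1087] mid from eye [0.5672 0.1089] axis .5693 .1091
tip [(26, 205), (27, 205), (28, 205), (29, 212), (30, 212), (31, 216), (32, 216), (33, 216), (34, 208), (35, 208), (36, 174), (37, 174), (38, 174), (39, 137), (40, 137), (41, 132), (42, 132), (43, 132), (44, 142), (45, 130)]
eye [(-40, 132), (-41, 132), (-42, 135), (-43, 135), (-44, 160), (-45, 160), (-46, 160), (-47, 202), (-48, 202), (-49, 219), (-50, 219), (-51, 197), (-52, 197), (-53, 197), (-54, 140), (-55, 140), (-56, 119), (-57, 119), (-58, 119), (-59, 135), (-60, 135), (-61, 149)]
[]
[]
```

```bash
python3 -c "
from plan import *
st();print(workorder.hand_in())"
```

```text
t36.37 tcp [0.4512, -0.0823, 0.2451] yawY -93.13 F [-0.6, 0.7, -0.3] T [0.01, 0.03, -0.02] g 0.501 j7 -1.52
the job is handed in; nothing more can be done
None
```

The castle nut is tightened to its first slot and the slim pin is through slot and hole, with its eye against the nut. I handed the job in at about 36 s of the 67 s allowed; no verdict is reported.

**Nut**
- Torque rose from 0.15 to 0.93 N m at the seat.
- My first stop was about 8° short of the slot. A depth fit on the nut's flats showed this, so I regripped and turned it further.
- The flats ended at -4.0° and the hole at -4.0 to -5.5°.
- The washer had turned 20.7° at the first stop (measured) and about 29° in all (inferred from the second turn).

**Pin**
- It went in with no measurable resistance, and the final seating push was about 3 N.
- The first grip let the pin tip about 5° out of level, so I set it down on clear bench and regripped it level.
- The last top view put pin_mid about 1 to 2 mm from the axis. The pin's direction read -2.9°, 1 to 2.5° off the hole.

**Checks that disagreed or failed**
- **Tool calibration:** the reported tool pose did not match the real fingers. The tips were about 30 mm higher than reported and the yaw was off by several degrees, so I worked from touch and camera readings instead.
- **Pin landmark:** the network's pin_mid point in the final top view was about 12 mm off and disagreed with the picture. I ignored it.
- **Final side view:** the arm blocked the hub, so the nut's angle after insertion was not measured again.
- **Other objects:** I did not measure the bystanders' positions at the end, but no move went near them.

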